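# Sort the bend-test straps into the test rack

## Task

The bend-test straps have cooled: swing the scrap bin's lid up until it stands open, then pull every strap out of the upright pockets of the cooling holder. Slide each sound strap (full length, all corners square) upright and fully home into a slot of the test rack, one to a slot, and put every strap that was cut short or has a corner missing in the scrap bin. Finish with the bin's lid fully shut, and leave the other things on the bench where they are.

Things in the scene. Friction and masses are not known exactly. Their poses are not given: they have to be found in the camera images.
- holder: fixed cooling holder: a 100 x 410 x 6 mm steel plate carrying six upright pockets in a row along its y axis, 64 mm apart; each pocket is an offcut of 50 x 25 mm box section (45 mm inside along y, 20 mm along x), its rim 86 mm above the bench. Origin under the plate's centre, x across the row
- rack: fixed aluminium test rack, 75 x 235 mm on plan, with four open-topped slots in a row along its y axis, 55 mm apart. Each slot is 13 mm wide along y (flared to about 25 mm at the mouth) and 46 mm along x; slot floor 6 mm above the bench, straight sheets up to 76 mm, flared lips up to 85 mm, side rails up to 70 mm. Origin under its centre
- bin: grey steel scrap bin that stands loose on the bench (2.5 kg), 130 (x) x 160 (y) x 165 mm high, walls and floor 4 mm, open at the top under a hinged lid. Origin at the centre of its underside; its front faces its own -x
- bin_lid (a joint): the bin's lid, a 130 x 160 x 6 mm plate hinged along the far (+x) top edge of the bin; 0 = shut, grows as the front edge rises, 1.57 = standing upright, stop at 1.9; a stiff hinge (about 0.24 N m) that stays where it is left. The knob moves in an arc about point bin_lid_hinge
- bin_lid_handle (a point): grip point in the head of the lid's black knob: a round head 28 mm across and 16 mm long on a thin neck, 100 mm from the hinge line, its middle 35 mm above the lid's top face when shut (41 mm above the hinge point; the knob ends 43 mm above the lid); turns with the lid
- bin_lid_hinge (a point): middle of the lid's hinge line, 65 mm behind the bin's centre (bin +x), 165 mm above its underside; the hinge line runs along bin y
- slot_1 (a point): middle of the floor of rack slot 1 (6 mm above the bench, axes as the rack's)
- slot_2 (a point): middle of the floor of rack slot 2 (6 mm above the bench, axes as the rack's)
- slot_3 (a point): middle of the floor of rack slot 3 (6 mm above the bench, axes as the rack's)
- slot_4 (a point): middle of the floor of rack slot 4 (6 mm above the bench, axes as the rack's)
- strap_1: sound bend-test strap, flat steel bar 10 mm thick, 40 mm wide, 150 mm long, 0.47 kg, square corners, ground weld across the middle; stands in a pocket with its top 156 mm above the bench; origin at the centre of its lower end, z along its length (up as it stands), x through its thickness, y across its width. May be absent
- strap_2: sound bend-test strap, flat steel bar 10 mm thick, 40 mm wide, 150 mm long, 0.47 kg, square corners, ground weld across the middle; stands in a pocket with its top 156 mm above the bench; origin at the centre of its lower end, z along its length (up as it stands), x through its thickness, y across its width. May be absent
- strap_3: sound bend-test strap, flat steel bar 10 mm thick, 40 mm wide, 150 mm long, 0.47 kg, square corners, ground weld across the middle; stands in a pocket with its top 156 mm above the bench; origin at the centre of its lower end, z along its length (up as it stands), x through its thickness, y across its width. May be absent
- strap_4: sound bend-test strap, flat steel bar 10 mm thick, 40 mm wide, 150 mm long, 0.47 kg, square corners, ground weld across the middle; stands in a pocket with its top 156 mm above the bench; origin at the centre of its lower end, z along its length (up as it stands), x through its thickness, y across its width. May be absent
- strap_5: strap that was cut short: 10 x 40 mm, only 120 mm long, 0.38 kg; its top stands 126 mm above the bench in a pocket; origin at the centre of its lower end, z along its length (up as it stands), x through its thickness, y across its width. May be absent
- strap_6: strap with a corner missing: 10 x 40 x 150 mm, 0.44 kg, but with a 20 x 20 mm piece sawn out of its top +y corner, so the top 20 mm is only 20 mm wide (its y from -20 mm to 0); origin at the centre of its lower end, z along its length (up as it stands), x through its thickness, y across its width. May be absent
- pipe_coupon: bystander: upright welded pipe, 60 mm across, 85 mm high
- hammer: bystander: hammer lying on the bench, 240 mm long
- brush: bystander: wire brush lying on the bench, 220 mm
- spray: bystander: spray can, 65 mm across, 170 mm high
- tee_coupon: bystander: welded steel tee, 80 x 100 x 58 mm
- tape: bystander: roll of tape lying flat, 90 mm across, 25 mm high
- magnet: bystander: red triangular welding magnet lying flat, about 90 x 90 x 18 mm
Not all that is in view belongs to the job. Leave any turquoise or yellow look-alike of the strap_6 alone.

How it is judged:
By the outcome, as a careful person would: the job done as asked, in the order asked, and still so for the second after the job is handed in, with the robot touching nothing.
Of strap_1, strap_2, strap_3, strap_4 only 3 to 4 are there at a start; the rules pass over those that are not, and their reading is None.
Of strap_5, strap_6 only 1 to 2 are there at a start; the rules pass over those that are not, and their reading is None.
At some moment in a run one of bin may be knocked a few centimetres aside while the robot is not near it.
It also fails if it takes over 210 s, if anything falls off the work surface, if the arm or the gripper's body presses on something with over 40 N, if the wrist force passes 120 N, or if a joint passes its speed limit or range.

## Robot

A 6-joint arm with a two-finger parallel gripper is mounted at the origin on the work surface. World frame = base frame: x ahead of the robot, y to its left, z up, the work surface at z = 0. Lengths are in m, angles in rad, forces in N, time in s.
With the tool pointing down it reaches from about 0.3 to 0.875 m from the base axis. Payload 6.4 kg.
Tool frame: the origin (TCP) lies midway between the tips of the shut fingers; the grasp point (between the pads) lies 19 mm behind it; z points along the fingers, y is the line along which they close (so a half turn about z gives the same grasp; the last joint's range is limited). The gripper opens to 85 mm and grips with 20 to 120 N. Pads are 22 mm wide; open, the fingers measure 114 mm over their backs; the gripper's body (76 mm by 85 mm) begins 54 mm behind the grasp point. The pads swing forward as they close: fully open they stand 13 mm farther back than shut.
Start: joints at [-1.532, 0.181, 1.607, -0, 1.354, -0.206], TCP at [0.139, -0.558, 0.231] pointing down, gripper open.
Joint ranges: [-2.99, 2.99], [-0.89, 2.07], [0.3, 2.58], [-1.14, 4.28], [0, 2.63], [-3.12, 3.12]. Speed limits (rad/s): [2.57, 2.57, 3.01, 3.14, 3.14, 3.14].

## Interface

Orientations are given as a rotation vector (axis times angle).
In Python, from workcell import arm, viewer, order gives the robot as it stands.
- The arm moves only by the shell command python3 -m creep 'ROWS'. ROWS is JSON, one flat list of numbers, 7 for each row, row after row: the shift along the tool's x, y, z scaled (see below), then the turn, a rotation vector about the tool's x, y, z scaled (see below), then the opening, from -1 (shut) to 1 (fully open). In form: [tx, ty, tz, wx, wy, wz, hand, tx, ty, tz, wx, wy, wz, hand, ...]. A call has 1 to 12 rows; each row is the pose to reach, as a shift and turn from the pose commanded when the call began, along the tool's axes at that moment; what a row does not reach only later rows make up. The controller multiplies each number of a shift by 1000 mm and each number of a turn by 1.5 rad. A row lasts 1/12 s, in which the tool goes at most 41.7 mm and 7.16 degrees, less where a joint would pass 70% of its speed; a pose out of reach is approached as far as the arm can. A call with a number of a shift or a turn outside -1 to 1 is refused whole. A call with a gripper value outside its range is refused whole. The fingers move at their own pace and stop on an object; the grip force is fixed at half the most. Time passes only in rows, so rows that repeat a pose let the fingers close. It gives the time, the measured TCP pose, the force, the opening and the grip force at its end, in the units of the state.
- arm.read_state(): the state, without advancing time (a new reading comes with each control period).
- viewer.read_camera(name): name is "scene" or "side" or "wrist"; returns a dict with "img" (480x640x3 uint8, red, green, blue), "mtx" (3x3 intrinsics, pixels), "xyz" and "rotation" of the camera in the world; the wrist camera has in their place "mount" (4x4, takes a point from camera to tool coordinates, whose origin is the TCP and whose axes are the flange's). Camera axes: x right, y down, z forward; pixel columns grow to the right and rows downward; lengths in m; the calibration is good to about 2 mm. A picture is of the moment at which its call begins: read the wrist's pose just before it. There is no depth.
- order.finish_job(): hands the job in; it is judged then, once.
The state is a dict: "time": time; "joints": joint angles; "qvel": joint speeds; "tau": joint torques, N m; "eef_pos": TCP position; "tcp_rot": TCP orientation; "wrist_force": force on the tool from outside, world axes, zero at the start; "moment": the same for the moment, N m; "grip_width": opening from 0.0 (shut) to 1.0 (fully open); "gripper_force": force on a finger pad.
Only numpy, scipy, OpenCV 4.12 (cv2) and the standard library are available. Lean on these libraries where they do the work, as an engineer would, in place of code of your own. Each camera call takes 0.05 s, during which the arm holds its last target. There are 200 camera calls.

## Working session

There is one attempt and no reset: what is moved stays moved. The work goes in short steps, Python scripts to look and compute and a shell command to move; the robot and the scene stay as the last step left them, time stands still between calls to the robot, and variables do not carry over. Pictures are saved under pics/ and viewed, at most 14 in all, crops included, and the job is handed in when it is done.

```bash
ls; mkdir -p pics
cat > h.py <<'E'
import numpy as np, cv2
from scipy.spatial.transform import Rotation as R
from workcell import arm, viewer, order
def cam(name):
    s=arm.read_state(); c=viewer.read_camera(name); K=np.array(c["mtx"])
    if name=="wrist":
        T=np.eye(4); T[:3,:3]=R.from_rotvec(s["tcp_rot"]).as_matrix(); T[:3,3]=s["eef_pos"]
        M=T@np.array(c["mount"])
    else:
        M=np.eye(4); M[:3,:3]=np.array(c["rotation"]) if np.array(c["rotation"]).shape==(3,3) else R.from_rotvec(c["rotation"]).as_matrix(); M[:3,3]=c["xyz"]
    return np.array(c["img"]),K,M
def save(fn,img): cv2.imwrite("pics/"+fn,img[:,:,::-1])
def ray(K,M,u,v):
    d=M[:3,:3]@np.linalg.inv(K)@[u,v,1]; return M[:3,3],d/np.linalg.norm(d)
def onz(K,M,u,v,z):
    o,d=ray(K,M,u,v); return o+d*(z-o[2])/d[2]
def proj(K,M,p):
    q=K@(M[:3,:3].T@(np.array(p)-M[:3,3])); return q[:2]/q[2]
def st():
    s=arm.read_state(); print(round(s["time"],2),np.round(s["eef_pos"],4),np.round(R.from_rotvec(s["tcp_rot"]).as_matrix(),3).tolist(),np.round(s["wrist_force"],1),s["grip_width"],s["gripper_force"],np.round(s["joints"],3)); return s
def to(p,yaw=None):
    "delta in tool frame to world p, tool down, tool-y axis at world angle yaw"
    s=arm.read_state(); T=R.from_rotvec(s["tcp_rot"])
    t=T.inv().apply(np.array(p)-s["eef_pos"])
    w=np.zeros(3)
    if yaw is not None:
        best=None
        for y in (yaw,yaw+np.pi):
            yy=np.array([np.cos(y),np.sin(y),0]); z=np.array([0,0,-1.]); G=np.stack([np.cross(yy,z),yy,z],1)
            r=(T.inv()*R.from_matrix(G)).as_rotvec()
            if best is None or np.linalg.norm(r)<np.linalg.norm(best): best=r
        w=best
    print("shift",np.round(t,4),"turn/1.5",np.round(w/1.5,4))
E
python3 - <<'E'
from h import *
st()
for n in ("scene","side","wrist"):
    i,K,M=cam(n); save(n+"0.png",i); print(n,K.tolist(),np.round(M,3).tolist()); np.savez(n+"0.npz",i=i,K=K,M=M)
E
```

```text
pics
0.0 [ 0.1393 -0.5573  0.2303] [[0.97, 0.242, -0.0], [0.242, -0.97, 0.002], [0.0, -0.002, -1.0]] [ 0.2 -1.   1. ] 0.9987430340503652 0.0 [-1.532  0.182  1.608  0.     1.354 -0.206]
scene [[441.3998454200883, 0.0, 313.8765699478014], [0.0, 441.3998454200883, 243.61381248671248], [0.0, 0.0, 1.0]] [[0.603, 0.462, -0.65, 1.236], [0.798, -0.354, 0.488, -0.498], [-0.005, -0.813, -0.583, 0.713], [0.0, 0.0, 0.0, 1.0]]
side [[530.1081976499066, 0.0, 322.3174108472433], [0.0, 530.1081976499066, 241.09500960844278], [0.0, 0.0, 1.0]] [[-1.0, -0.009, 0.027, 0.539], [-0.028, 0.522, -0.853, 1.22], [-0.006, -0.853, -0.522, 0.907], [0.0, 0.0, 0.0, 1.0]]
wrist [[404.6697255548273, 0.0, 320.869367837462], [0.0, 404.6697255548273, 242.03268976868884], [0.0, 0.0, 1.0]] [[0.242, -0.933, -0.267, 0.209], [-0.97, -0.233, -0.065, -0.538], [-0.002, 0.275, -0.961, 0.373], [0.0, 0.0, 0.0, 1.0]]
```

View pics/scene0.png

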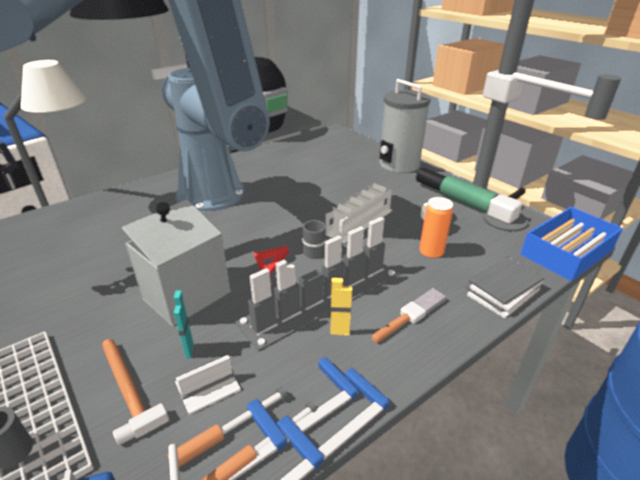

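View pics/side0.png

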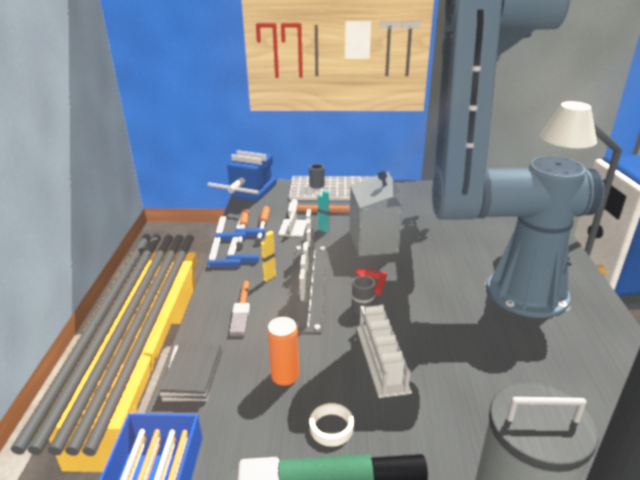

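The scene view shows the bin at (175,260) with its knob at (163,208). The holder row runs from (261,285) to (375,233) with five straps, the second one notched, and the rack is at (360,210). I'll zoom in to get measurements.

Run:
```python
from h import *
a=np.load("scene0.npz");i=a["i"]
c1=cv2.resize(i[190:350,230:400],None,fx=3.3,fy=3.3,interpolation=cv2.INTER_CUBIC)[:528]
c2=cv2.resize(i[190:330,110:240],None,fx=1.8,fy=3.3/3.3*1.8,interpolation=cv2.INTER_CUBIC)
o=np.zeros((528,800,3),np.uint8); o[:c1.shape[0],:c1.shape[1]]=c1; o[:c2.shape[0],565:565+c2.shape[1]]=c2[:,:235]
save("c0.png",o)
b=np.load("side0.npz");j=b["i"]
save("c1.png",cv2.resize(j[160:410,230:430],None,fx=2.4,fy=2.4,interpolation=cv2.INTER_CUBIC))
for n,u,v,z in (("scene",124,240,.165),("scene",223,240,.165),("scene",145,264,.165),("scene",180,207,.165),("scene",163,206,.205),("side",382,176,.205),("side",352,182,.165),("side",399,219,.165)):
    q={"scene":a,"side":b}[n]; print(n,u,v,np.round(onz(q["K"],q["M"],u,v,z),3))
```

```text
scene 124 240 [ 0.363 -0.357  0.165]
scene 223 240 [ 0.494 -0.186  0.165]
scene 145 264 [ 0.474 -0.35   0.165]
scene 180 207 [ 0.306 -0.204  0.165]
scene 163 206 [ 0.346 -0.254  0.205]
side 382 176 [ 0.396 -0.326  0.205]
side 352 182 [ 0.49  -0.365  0.165]
side 399 219 [ 0.36  -0.118  0.165]
```

View pics/c0.png

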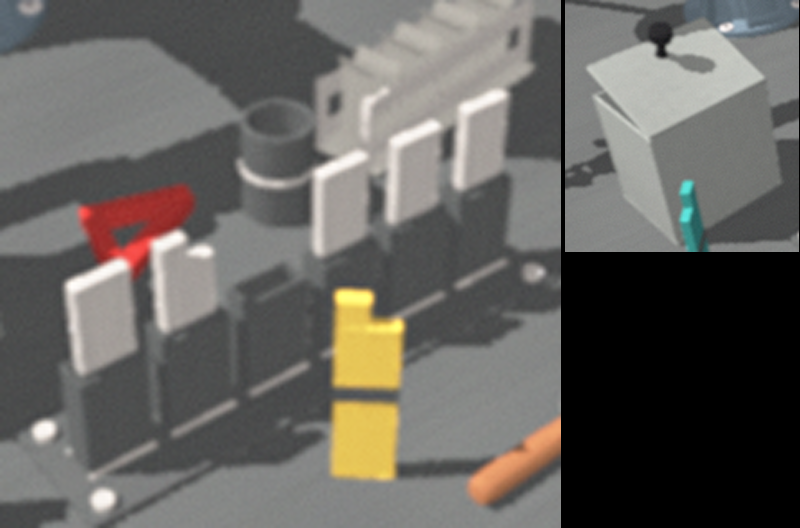

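View pics/c1.png

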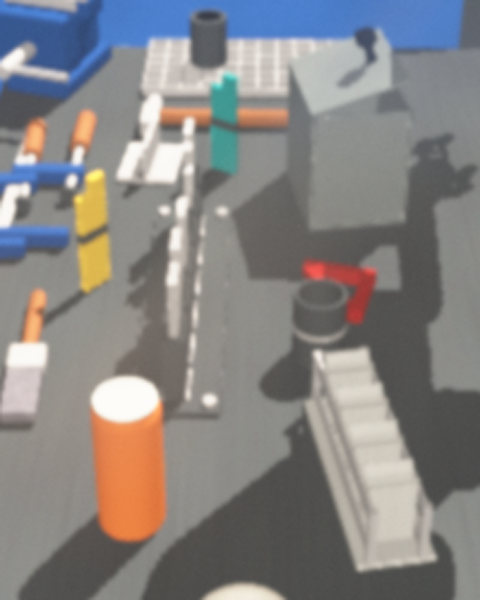

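The straps in pockets 1, 4, 5 and 6 look full length, pocket 2's is notched, and pocket 3 is empty. The lid is slightly ajar, with its hinge on the +x side. I'll take an overview with the wrist camera.

Run:
```python
from h import *
to((0.3,-0.30,0.45),np.pi/2)
to((0.55,-0.06,0.45),np.pi/2)
a=np.load("scene0.npz");b=np.load("side0.npz")
o1,d1=ray(a["K"],a["M"],163,207);o2,d2=ray(b["K"],b["M"],382,176)
A=np.stack([d1,-d2],1);t=np.linalg.lstsq(A,o2-o1,rcond=None)[0];print(o1+d1*t[0],o2+d2*t[1])
```

```text
shift [ 0.2183 -0.2111 -0.2191] turn/1.5 [-9.000e-04 -1.000e-04  1.632e-01]
shift [ 0.519  -0.3834 -0.2188] turn/1.5 [-9.000e-04 -1.000e-04  1.632e-01]
[ 0.40002562 -0.26931892  0.23345056] [ 0.40160696 -0.26840959  0.23112821]
```

```bash
python3 -m creep '[0,0,-0.219,0,0,0.1632,1, 0,0,-0.219,0,0,0.1632,1, 0,0,-0.219,0,0,0.1632,1, 0,0,-0.219,0,0,0.1632,1, 0,0,-0.219,0,0,0.1632,1, 0,0,-0.219,0,0,0.1632,1]' && python3 -m creep '[0.5996,-0.2466,0,0,0,0,1]' >/dev/null
python3 - <<'E'
from h import *
st(); to((0.55,-0.06,0.45),np.pi/2)
E
```

```text
time: 0.65
eef_pos: [0.1395, -0.5591, 0.4584]
tcp_rot: [3.131, 0.0, 0.001]
wrist_force: [0.4, 0.2, 1.5]
grip_width: 1.001
gripper_force: 0.0
0.73 [ 0.1733 -0.5454  0.4546] [[1.0, -0.007, -0.002], [-0.007, -1.0, -0.008], [-0.002, 0.009, -1.0]] [ 1.3 -0.3  0.2] 0.9970629181179294 0.0 [-1.469  0.084  1.278 -0.003  1.772  0.109]
shift [ 3.730e-01 -4.882e-01 -3.000e-04] turn/1.5 [ 0.0057  0.0013 -0.005 ]
```

```bash
python3 -m creep '[0.37,-0.485,0,0,0,0,1, 0.37,-0.485,0,0,0,0,1, 0.37,-0.485,0,0,0,0,1, 0.37,-0.485,0,0,0,0,1, 0.37,-0.485,0,0,0,0,1, 0.37,-0.485,0,0,0,0,1, 0.37,-0.485,0,0,0,0,1, 0.37,-0.485,0,0,0,0,1, 0.37,-0.485,0,0,0,0,1, 0.37,-0.485,0,0,0,0,1, 0.37,-0.485,0,0,0,0,1, 0.37,-0.485,0,0,0,0,1]' && python3 -m creep '[0.08,-0.1,0,0,0,0,1,0.08,-0.1,0,0,0,0,1,0.08,-0.1,0,0,0,0,1,0.08,-0.1,0,0,0,0,1,0.08,-0.1,0,0,0,0,1,0.08,-0.1,0,0,0,0,1]'
python3 - <<'E'
from h import *
st()
i,K,M=cam("wrist"); save("w1.png",i); np.savez("w1.npz",i=i,K=K,M=M); print(np.round(M,3).tolist())
E
```

```text
time: 1.73
eef_pos: [0.482, -0.1424, 0.4501]
tcp_rot: [3.141, 0.0, 0.0]
wrist_force: [0.1, -1.6, 0.6]
grip_width: 0.997
gripper_force: 0.0
time: 2.23
eef_pos: [0.561, -0.0444, 0.4496]
tcp_rot: [3.141, 0.002, -0.002]
wrist_force: [0.6, -0.5, 0.1]
grip_width: 1.0
gripper_force: 0.0
2.23 [ 0.561  -0.0444  0.4496] [[1.0, 0.001, -0.001], [0.001, -1.0, -0.0], [-0.001, 0.0, -1.0]] [ 0.6 -0.5  0.1] 1.0000699244129356 0.0 [-2.900e-01  6.700e-02  1.304e+00 -1.000e-03  1.771e+00  1.280e+00]
[[0.001, -0.961, -0.277, 0.633], [-1.0, -0.001, 0.0, -0.042], [-0.0, 0.277, -0.961, 0.592], [0.0, 0.0, 0.0, 1.0]]
```

View pics/w1.png

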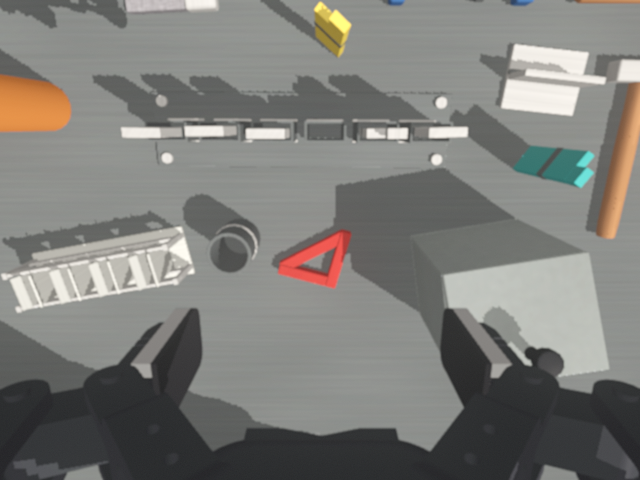

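The wrist view shows the strap tops in a row at v≈131 (u 125–465), the rack at (95,270), the hinge edge from (444,273) to (588,253), and the knob at (547,360). Next I'll compute positions from these and zoom in.

Run:
```python
from h import *
a=np.load("w1.npz");i,K,M=a["i"],a["K"],a["M"]
for n,u,v,z in (("b",161,101,.008),("b",440,102,.008),("b",167,158,.008),("b",436,159,.008),("hinge",444,273,.168),("hinge",588,253,.168)):
    print(n,np.round(onz(K,M,u,v,z),4))
c1=cv2.resize(i[95:165,110:480],None,fx=2.15,fy=2.15,interpolation=cv2.INTER_CUBIC)
c2=cv2.resize(i[215:320,0:210],None,fx=3.8,fy=3.8,interpolation=cv2.INTER_CUBIC)
o=np.zeros((560,800,3),np.uint8); o[:c1.shape[0],:c1.shape[1]]=c1; o[155:155+c2.shape[0],:c2.shape[1]]=c2
save("c2.png",o)
```

```text
b [0.6646 0.1764 0.008 ]
b [ 0.6636 -0.2045  0.008 ]
b [0.5883 0.1762 0.008 ]
b [ 0.5871 -0.2051  0.008 ]
hinge [ 0.4748 -0.1793  0.168 ]
hinge [ 0.4983 -0.3355  0.168 ]
```

View pics/c2.png

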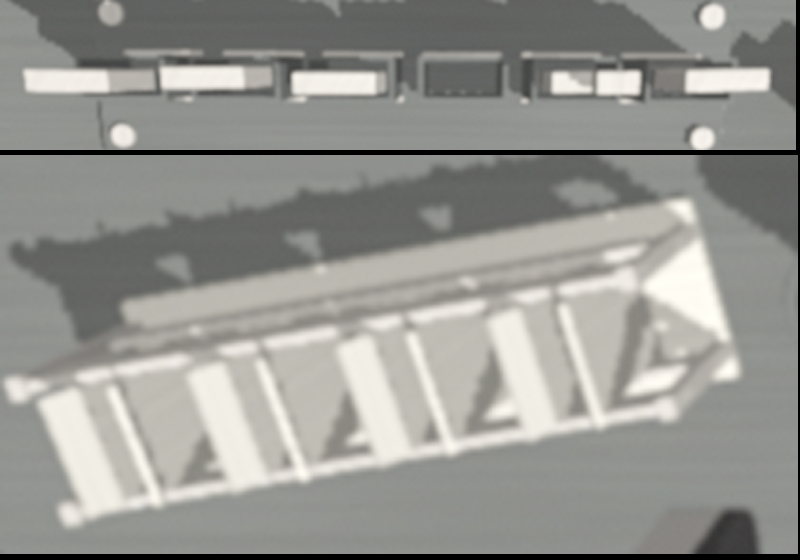

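The holder centre is about (0.626, -0.014) with yaw near 0. All the strap tops have equal width, so none is short, and the second from -y is the notched one. Next is a closer look straight down on the rack.

```bash
python3 -m creep '[-0.15,-0.29,0.1,0,0,0,1,-0.15,-0.29,0.1,0,0,0,1,-0.15,-0.29,0.1,0,0,0,1,-0.15,-0.29,0.1,0,0,0,1,-0.15,-0.29,0.1,0,0,0,1,-0.15,-0.29,0.1,0,0,0,1,-0.15,-0.29,0.1,0,0,0,1,-0.15,-0.29,0.1,0,0,0,1,-0.15,-0.29,0.1,0,0,0,1,-0.15,-0.29,0.1,0,0,0,1,-0.15,-0.29,0.1,0,0,0,1,-0.15,-0.29,0.1,0,0,0,1]'
python3 - <<'E'
from h import *
st()
i,K,M=cam("wrist"); np.savez("w2.npz",i=i,K=K,M=M); print(np.round(M,3).tolist())
save("w2.png",cv2.resize(i,(800,600),interpolation=cv2.INTER_CUBIC))
E
```

```text
time: 3.28
eef_pos: [0.4124, 0.2439, 0.3511]
tcp_rot: [3.141, -0.004, 0.003]
wrist_force: [-0.2, -0.0, 0.3]
grip_width: 0.995
gripper_force: 0.0
3.28 [0.4124 0.2439 0.3511] [[1.0, -0.002, 0.002], [-0.002, -1.0, -0.0], [0.002, 0.0, -1.0]] [-0.2 -0.   0.3] 0.9949929747769637 0.0 [ 2.860e-01 -1.180e-01  1.675e+00 -1.000e-03  1.583e+00  1.859e+00]
[[-0.003, -0.962, -0.274, 0.484], [-1.0, 0.002, 0.001, 0.246], [-0.0, 0.274, -0.962, 0.494], [0.0, 0.0, 0.0, 1.0]]
```

View pics/w2.png

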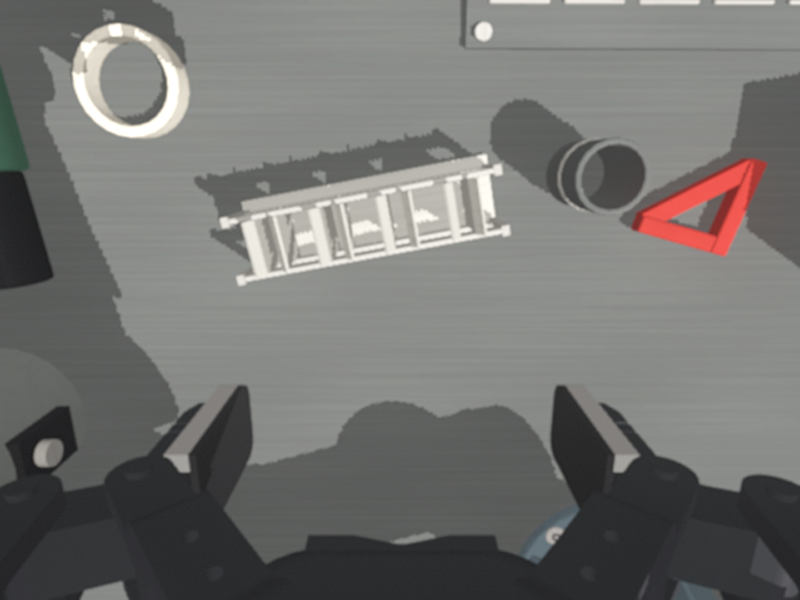

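The view shows the rack centred at about (365,222), with its two rail ends at (225,222)–(497,170) and (240,281)–(506,231). I'll crop it and take the numbers.

Run:
```python
from h import *
a=np.load("w2.npz");i,K,M=a["i"],a["K"],a["M"]
P=[onz(K,M,u*.8,v*.8,.066) for u,v in ((225,222),(497,170),(240,281),(506,231))]
print(np.round(P,4)); c=sum(P)/4; d=P[0]-P[1]+P[2]-P[3]; print(c,np.linalg.norm(P[0]-P[1]),np.arctan2(-d[0],d[1]))
save("c3.png",cv2.resize(i[115:235,170:415],None,fx=3.25,fy=3.25,interpolation=cv2.INTER_CUBIC))
```

```text
[[0.4327 0.3944 0.066 ]
 [0.4744 0.1677 0.066 ]
 [0.3817 0.3863 0.066 ]
 [0.4245 0.1577 0.066 ]]
[0.42835115 0.27652326 0.066     ] 0.23047426895416445 0.18353977513086778
```

View pics/c3.png

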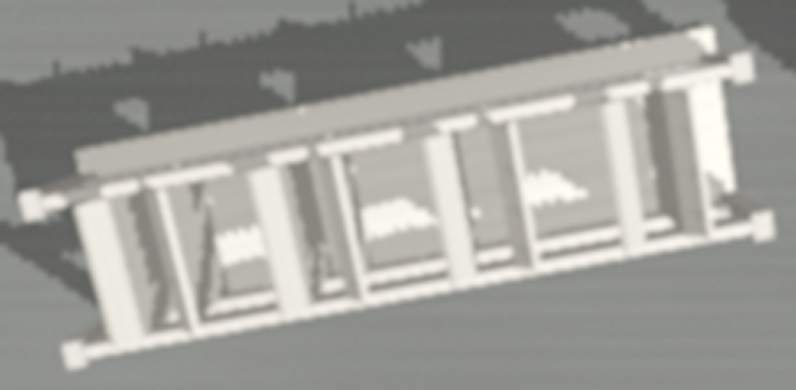

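Run:
```python
from h import *
a=np.load("w2.npz");i,K,M=a["i"],a["K"],a["M"]
S=[[(78,205),(115,345),(152,195),(195,330)],[(250,172),(288,315),(330,158),(362,298)],[(428,138),(460,283),(508,125),(535,268)],[(608,103),(632,250),(685,95),(710,235)]]
C=[]
for s in S:
    P=[onz(K,M,170+x/3.25,115+y/3.25,.084) for x,y in s]; c=sum(P)/4; C.append(c); w=P[0]+P[1]-P[2]-P[3]; l=P[0]+P[2]-P[1]-P[3]
    print(np.round(c,4),"w",np.linalg.norm(w[:2])/2,"len",np.linalg.norm(l)/2,"yaw",np.arctan2(l[1],l[0]))
C=np.array(C);d=C[0]-C[3];print(np.linalg.norm(d)/3,np.arctan2(-d[0],d[1]),C.mean(0))
# straps tops from w1
a=np.load("w1.npz");K,M=a["K"],a["M"]
for x0,x1,y in ((24,108,80),(160,245,77),(292,378,83),(550,642,82),(686,770,80)):
    print(np.round(onz(K,M,110+x0/2.15,95+y/2.15,.156),4),np.round(onz(K,M,110+x1/2.15,95+y/2.15,.156),4))
```

```text
[0.4141 0.3579 0.084 ] w 0.024819396737764666 len 0.044548533047420305 yaw 0.20846526209364824
[0.4243 0.3033 0.084 ] w 0.02467724033535724 len 0.045164450030195494 yaw 0.2032469230185987
[0.4341 0.2486 0.084 ] w 0.024399088677442223 len 0.04530791241098747 yaw 0.1989019747976549
[0.444  0.1944 0.084 ] w 0.023991758620497666 len 0.04457368509986434 yaw 0.20210031334465398
0.05541624162898808 0.18129631526014378 [0.42913653 0.2760293  0.084     ]
[0.6258 0.1658 0.156 ] [0.6259 0.1251 0.156 ]
[0.6273 0.0999 0.156 ] [0.6273 0.0588 0.156 ]
[0.6245 0.0362 0.156 ] [ 0.6246 -0.0054  0.156 ]
[ 0.6251 -0.0887  0.156 ] [ 0.6251 -0.1332  0.156 ]
[ 0.6261 -0.1544  0.156 ] [ 0.6261 -0.195   0.156 ]
```

Run:
```python
from h import *
a=np.load("scene0.npz");K,M=a["K"],a["M"]
p=[onz(K,M,u,v,.168) for u,v in ((157,267),(221,233))];d=p[1]-p[0];print(p,np.linalg.norm(d),np.arctan2(-d[0],d[1]),(p[0]+p[1])/2)
to((.4,-.269,.35),np.pi/2+.14)
```

```text
[array([ 0.5018229 , -0.33562302,  0.168     ]), array([ 0.47120121, -0.17911351,  0.168     ])] 0.15947700303565837 0.19321311311393016 [ 0.48651205 -0.25736826  0.168     ]
shift [-0.011   0.5129  0.0011] turn/1.5 [ 0.0001 -0.001  -0.0952]
```

```bash
python3 -m creep '[-0.011,0.513,0.001,0,0,-0.1,1,-0.011,0.513,0.001,0,0,-0.1,1,-0.011,0.513,0.001,0,0,-0.1,1,-0.011,0.513,0.001,0,0,-0.1,1,-0.011,0.513,0.001,0,0,-0.1,1,-0.011,0.513,0.001,0,0,-0.1,1,-0.011,0.513,0.001,0,0,-0.1,1,-0.011,0.513,0.001,0,0,-0.1,1,-0.011,0.513,0.001,0,0,-0.1,1,-0.011,0.513,0.001,0,0,-0.1,1,-0.011,0.513,0.001,0,0,-0.1,1,-0.011,0.513,0.001,0,0,-0.1,1]'
python3 - <<'E'
from h import *
i,K,M=cam("wrist"); save("w3.png",i)
print(proj(K,M,(.4,-.269,.232)))
i,K,M=cam("side"); np.savez("s3.npz",i=i,K=K,M=M)
to((.4,-.269,.214),np.pi/2+.16);st()
E
```

```text
time: 4.33
eef_pos: [0.3992, -0.2526, 0.35]
tcp_rot: [3.132, 0.23, 0.001]
wrist_force: [1.3, 0.7, 1.3]
grip_width: 0.999
gripper_force: 0.0
[348.35190056 240.55701274]
shift [-0.0005  0.0133  0.1352] turn/1.5 [ 0.001   0.0008 -0.0128]
4.43 [ 0.3988 -0.2555  0.3491] [[0.99, 0.14, -0.001], [0.14, -0.99, -0.002], [-0.001, 0.002, -1.0]] [ 0.4 -0.1 -0.3] 0.9979429760254706 0.0 [-0.82  -0.13   1.69  -0.002  1.581  0.61 ]
```

View pics/w3.png

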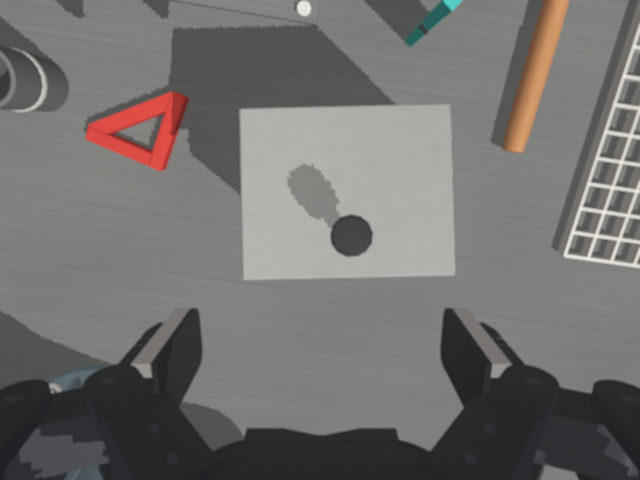

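The knob is at (351,236), the lid edges are parallel to the image, and the hinge edge is at v≈106. I'll descend and grip the knob.

```bash
python3 -m creep '[0.002,0.0155,0.04,0,0,-0.013,1,0.002,0.0155,0.08,0,0,-0.013,1,0.002,0.0155,0.11,0,0,-0.013,1,0.002,0.0155,0.13,0,0,-0.013,1,0.002,0.0155,0.133,0,0,-0.013,1,0.002,0.0155,0.133,0,0,-0.013,1]' && python3 -m creep '[0,0,0,0,0,0,-1,0,0,0,0,0,0,-1,0,0,0,0,0,0,-1,0,0,0,0,0,0,-1,0,0,0,0,0,0,-1,0,0,0,0,0,0,-1,0,0,0,0,0,0,-1,0,0,0,0,0,0,-1]'
python3 - <<'E'
from h import *
st()
i,K,M=cam("side");save("s4.png",cv2.resize(i[130:280,320:440],None,fx=3.5,fy=3.5,interpolation=cv2.INTER_CUBIC))
# arc in tool frame
H=np.array([.4866,-.2574]);yaw=.16;bx=np.array([np.cos(yaw),np.sin(yaw)])
s=arm.read_state();T=R.from_rotvec(s["tcp_rot"])
g=np.array(s["eef_pos"])+T.apply([0,0,-.019]);rx=(H-g[:2])@bx;rz=g[2]-.165;print("grasp",g,"r",np.hypot(rx,rz),"phi",np.arctan2(rz,rx))
r=np.hypot(rx,rz);f0=np.arctan2(rz,rx)
for f in np.linspace(f0,2.1,11): 
    w=np.array([*( (rx-r*np.cos(f))*bx),r*np.sin(f)-rz]);print(round(f-.389,2),np.round(T.inv().apply(w),4))
E
```

```text
time: 4.93
eef_pos: [0.404, -0.2637, 0.2156]
tcp_rot: [-3.129, -0.263, 0.002]
wrist_force: [-0.4, 1.4, 1.2]
grip_width: 0.994
gripper_force: 0.0
time: 5.6
eef_pos: [0.4053, -0.2674, 0.2188]
tcp_rot: [3.121, 0.264, 0.002]
wrist_force: [-3.0, -10.3, 2.2]
grip_width: 0.295
gripper_force: 58.7
5.6 [ 0.4053 -0.2674  0.2188] [[0.986, 0.168, 0.002], [0.168, -0.986, -0.009], [0.0, 0.009, -1.0]] [ -3.  -10.3   2.2] 0.29470130098700875 58.70555906847585 [-0.825 -0.015  1.844 -0.005  1.305  0.578]
grasp [ 0.40527599 -0.26728732  0.23781209] r 0.109557038225821 phi 0.7269642551051906
0.34 [0. 0. 0.]
0.48 [ 0.0107  0.0002 -0.0105]
0.61 [ 0.0228  0.0004 -0.0195]
0.75 [ 0.036   0.0006 -0.0267]
0.89 [ 0.0501  0.0007 -0.032 ]
1.02 [ 0.0647  0.0009 -0.0354]
1.16 [ 0.0797  0.001  -0.0367]
1.3 [ 0.0947  0.0012 -0.0359]
1.44 [ 0.1095  0.0013 -0.0332]
1.57 [ 0.1237  0.0013 -0.0284]
1.71 [ 0.1372  0.0014 -0.0217]
```

```bash
python3 -m creep '[0.005,0.002,-0.005,0,0,0,-1,0.011,0.003,-0.0105,0,0,0,-1,0.017,0.003,-0.015,0,0,0,-1,0.023,0.003,-0.0195,0,0,0,-1,0.029,0.003,-0.023,0,0,0,-1,0.036,0.003,-0.0265,0,0,0,-1]' && python3 -m creep '[0.007,0,-0.003,0,0,0,-1,0.014,0,-0.0055,0,0,0,-1,0.021,0,-0.0073,0,0,0,-1,0.029,0,-0.009,0,0,0,-1,0.036,0,-0.0097,0,0,0,-1,0.044,0,-0.01,0,0,0,-1]'
```

```text
time: 6.15
eef_pos: [0.44, -0.2632, 0.2441]
tcp_rot: [3.125, 0.264, -0.004]
wrist_force: [-5.8, -9.2, 1.0]
grip_width: 0.301
gripper_force: 59.3
time: 6.65
eef_pos: [0.4846, -0.2569, 0.2559]
tcp_rot: [3.121, 0.264, 0.001]
wrist_force: [-4.6, -9.3, 7.5]
grip_width: 0.3
gripper_force: 59.2
```

```bash
python3 -m creep '[0.008,0,0,0,0,0,-1,0.015,0,0.001,0,0,0,-1,0.022,0,0.0025,0,0,0,-1,0.03,0,0.004,0,0,0,-1,0.037,0,0.0065,0,0,0,-1,0.044,0,0.009,0,0,0,-1,0.05,0,0.0115,0,0,0,-1,0.053,0,0.0125,0,0,0,-1,0.053,0,0.0125,0,0,0,-1]' && python3 -m creep '[0,0,0,0,0,0,0,0,0,0,0,0,0,0.3,0,0,0,0,0,0,0.3,0,0,0,0,0,0,0.3,0,0,0,0,0,0,0.3]'
python3 - <<'E'
from h import *
st()
i,K,M=cam("scene");j,_,_=cam("side")
o=np.hstack([cv2.resize(i[150:350,90:290],(400,400)),cv2.resize(j[100:300,300:500],(400,400))]);save("o5.png",o)
E
```

```text
time: 7.4
eef_pos: [0.541, -0.2448, 0.2487]
tcp_rot: [3.123, 0.268, 0.018]
wrist_force: [-1.0, 6.0, 24.2]
grip_width: 0.295
gripper_force: 59.1
time: 7.82
eef_pos: [0.5361, -0.244, 0.2396]
tcp_rot: [-3.13, -0.266, 0.002]
wrist_force: [-0.2, 0.4, -0.5]
grip_width: 0.651
gripper_force: 0.0
7.82 [ 0.5361 -0.244   0.2396] [[0.986, 0.168, -0.001], [0.168, -0.986, 0.001], [-0.001, -0.001, -1.0]] [-0.2  0.4 -0.5] 0.6513956862479023 0.0 [-0.628  0.206  1.561 -0.     1.377  0.773]
```

View pics/o5.png

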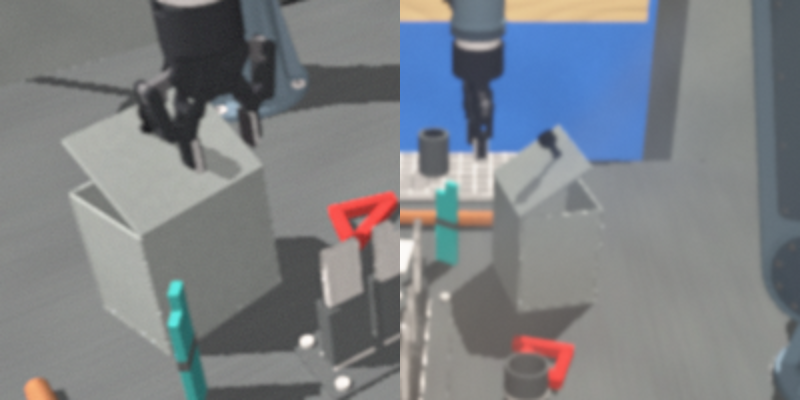

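The lid slipped out of the grip and stands at about 0.7 rad. I'll push its front edge from the front with shut fingers.

```bash
python3 -m creep '[0,0,-0.16,0,0,0,0.3,0,0,-0.16,0,0,0,-1,0,0,-0.16,0,0,0,-1,0,0,-0.16,0,0,0,-1,0,0,-0.16,0,0,0,-1]' && python3 -m creep '[-0.2,0.003,0,0,0,0,-1,-0.2,0.003,0,0,0,0,-1,-0.2,0.003,0,0,0,0,-1,-0.2,0.003,0,0,0,0,-1,-0.2,0.003,0,0,0,0,-1,-0.2,0.003,0,0,0,0,-1,-0.2,0.003,0,0,0,0,-1]'
python3 - <<'E'
from h import *
st()
i,K,M=cam("wrist");j,K2,M2=cam("scene")
o=np.hstack([cv2.resize(i,(533,400)),cv2.resize(j[150:350,90:220],(260,400))]);save("o6.png",o)
np.savez("w6.npz",i=i,K=K,M=M)
E
```

```text
time: 8.33
eef_pos: [0.5384, -0.2456, 0.4097]
tcp_rot: [3.121, 0.265, 0.016]
wrist_force: [-0.4, -0.5, 1.0]
grip_width: 0.086
gripper_force: 0.0
time: 8.92
eef_pos: [0.3387, -0.2813, 0.4004]
tcp_rot: [3.13, 0.26, 0.001]
wrist_force: [0.5, -0.2, 0.6]
grip_width: -0.001
gripper_force: 0.0
8.92 [ 0.3387 -0.2813  0.4004] [[0.986, 0.165, 0.001], [0.165, -0.986, -0.001], [0.001, 0.001, -1.0]] [ 0.5 -0.2  0.6] -0.0013663013418325587 0.0 [-0.964 -0.224  1.671  0.     1.693  0.441]
```

View pics/o6.png

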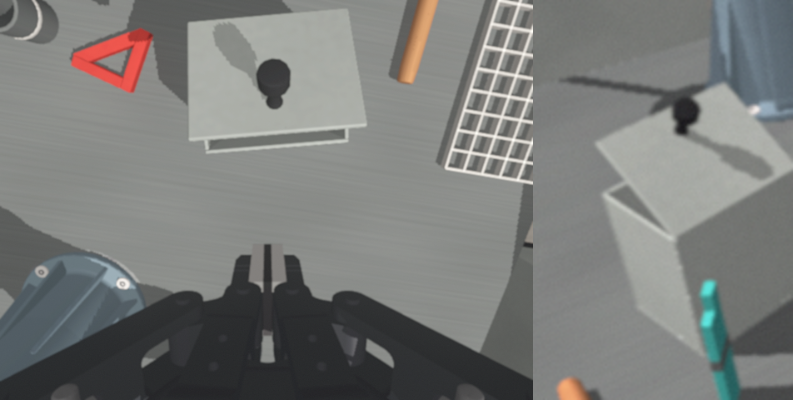

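The bin's front rim is at (205,152)–(350,142), the hinge edge at (189,23)–(348,10), and the lid's front edge at (190,139)–(366,126). I'll work out how far to push from these.

Run:
```python
from h import *
a=np.load("w6.npz");K,M=a["K"],a["M"]
p=lambda u,v,z:onz(K,M,u*640/533,v*1.2,z)
f=[p(205,152,.165),p(350,142,.165)];h=[p(189,23,.168),p(348,10,.168)]
print(np.round(f+h,4));fm=sum(f)/2;hm=sum(h)/2;print(fm,hm,np.linalg.norm(fm-hm));d=f[0]-f[1]+h[0]-h[1];yaw=np.arctan2(-d[0],d[1]);print(yaw)
bx=np.array([np.cos(yaw),np.sin(yaw)])
for z in (.2,.22,.24,.26,.28):
    e=[p(190,139,z),p(366,126,z)];em=sum(e)/2;x=(em-hm)[:2]@bx;print(z,x,np.hypot(x,z-.168),np.linalg.norm(e[0]-e[1]))
to((hm[0]-.15*bx[0],hm[1]-.15*bx[1],.215),yaw+np.pi/2)
```

```text
[[ 0.3482 -0.2072  0.165 ]
 [ 0.3858 -0.3647  0.165 ]
 [ 0.4746 -0.1769  0.168 ]
 [ 0.5124 -0.3318  0.168 ]]
[ 0.36702461 -0.28591474  0.165     ] [ 0.49353029 -0.25437427  0.168     ] 0.13041276459989168
0.23668392233648544
0.2 -0.11183574705531782 0.11632383384079562 0.17628335571472312
0.22 -0.11026863842598365 0.12191461200496156 0.16600107394334304
0.24 -0.10870152979664949 0.13038413469487717 0.1557187921719629
0.26 -0.10713442116731536 0.14121538230255126 0.14543651040058278
0.28 -0.1055673125379812 0.153910550244263 0.13515422862920262
shift [0.0058 0.0098 0.1853] turn/1.5 [ 0.0001 -0.0004 -0.045 ]
```

```bash
python3 -m creep '[0.006,0.01,0.04,0,0,-0.045,-1,0.006,0.01,0.08,0,0,-0.045,-1,0.006,0.01,0.12,0,0,-0.045,-1,0.006,0.01,0.16,0,0,-0.045,-1,0.006,0.01,0.185,0,0,-0.045,-1,0.006,0.01,0.185,0,0,-0.045,-1]' && python3 -m creep '[0.015,0,0,0,0,0,-1,0.025,0,0,0,0,0,-1,0.033,0,-0.003,0,0,0,-1,0.041,0,-0.009,0,0,0,-1,0.05,0,-0.016,0,0,0,-1,0.059,0,-0.023,0,0,0,-1,0.068,0,-0.029,0,0,0,-1,0.077,0,-0.034,0,0,0,-1,0.086,0,-0.038,0,0,0,-1,0.095,0,-0.041,0,0,0,-1]' && python3 -m creep '[0.01,0,-0.003,0,0,0,-1,0.02,0,-0.006,0,0,0,-1,0.03,0,-0.007,0,0,0,-1,0.04,0,-0.007,0,0,0,-1,0.05,0,-0.007,0,0,0,-1,0.06,0,-0.007,0,0,0,-1,0.064,0,-0.007,0,0,0,-1,0.064,0,-0.007,0,0,0,-1]'
python3 - <<'E'
from h import *
st()
i,K,M=cam("scene");j,_,_=cam("side")
o=np.hstack([cv2.resize(i[150:350,90:290],(400,400)),cv2.resize(j[100:300,300:500],(400,400))]);save("o7.png",o)
E
```

```text
time: 9.52
eef_pos: [0.3461, -0.2857, 0.209]
tcp_rot: [-3.109, -0.373, 0.009]
wrist_force: [0.1, 0.8, -1.1]
grip_width: 0.001
gripper_force: 0.0
time: 10.35
eef_pos: [0.441, -0.2679, 0.2593]
tcp_rot: [3.116, 0.373, 0.001]
wrist_force: [-4.5, -1.2, 2.8]
grip_width: -0.002
gripper_force: 2.3
time: 11.02
eef_pos: [0.5029, -0.2517, 0.2626]
tcp_rot: [-3.118, -0.373, 0.0]
wrist_force: [-0.6, 0.5, -0.8]
grip_width: 0.0
gripper_force: 0.0
11.02 [ 0.5029 -0.2517  0.2626] [[0.972, 0.236, -0.0], [0.236, -0.972, 0.001], [0.0, -0.001, -1.0]] [-0.6  0.5 -0.8] 0.0002869834141031177 0.0 [-6.750e-01  1.280e-01  1.603e+00  1.000e-03  1.411e+00  6.570e-01]
```

View pics/o7.png

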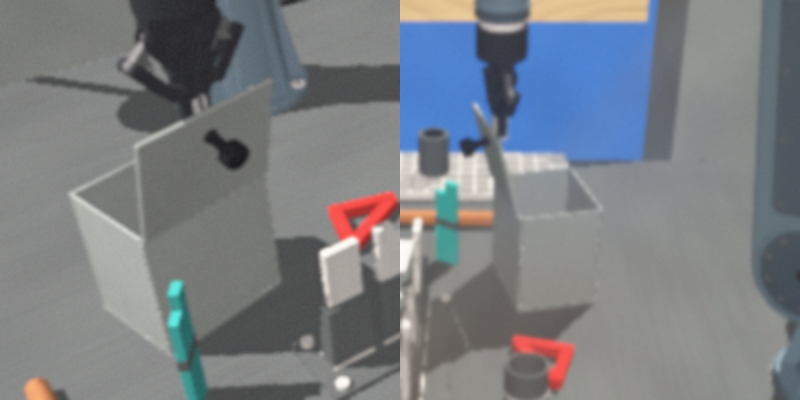

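The lid now stands upright. On to the straps, starting with the one at y≈+0.146.

```bash
python3 -m creep '[-0.02,0,-0.06,0,0,0,0,-0.02,0,-0.1,0,0,0,0,-0.02,0,-0.14,0,0,0,0,-0.02,0,-0.14,0,0,0,0]'
python3 - <<'E'
from h import *
to((.6255,.1455,.28),0)
E
```

```text
time: 11.45
eef_pos: [0.4831, -0.258, 0.4102]
tcp_rot: [3.113, 0.37, 0.01]
wrist_force: [0.6, -1.1, 1.1]
grip_width: 0.503
gripper_force: 0.0
shift [ 0.2322 -0.3599  0.1289] turn/1.5 [ 0.0065 -0.     -0.8896]
```

```bash
python3 -m creep '[0.2322,-0.36,0,0,0,-0.89,0,0.2322,-0.36,0,0,0,-0.89,0,0.2322,-0.36,0,0,0,-0.89,0,0.2322,-0.36,0,0,0,-0.89,0,0.2322,-0.36,0,0,0,-0.89,0,0.2322,-0.36,0,0,0,-0.89,0,0.2322,-0.36,0,0,0,-0.89,0,0.2322,-0.36,0,0,0,-0.89,0,0.2322,-0.36,0.05,0,0,-0.89,0,0.2322,-0.36,0.1,0,0,-0.89,0,0.2322,-0.36,0.129,0,0,-0.89,0,0.2322,-0.36,0.129,0,0,-0.89,0]'
python3 - <<'E'
from h import *
st(); to((.6255,.1455,.11),0)
i,K,M=cam("wrist");np.savez("w8.npz",i=i,K=K,M=M);save("w8.png",i)
g=cv2.cvtColor(i,cv2.COLOR_RGB2GRAY);n,l,s,c=cv2.connectedComponentsWithStats((g>205).astype(np.uint8))
for k in range(1,n):
    if s[k,4]>150: print(s[k],np.round(c[k]),np.round(onz(K,M,*c[k],.156),4))
E
```

```text
time: 12.45
eef_pos: [0.6241, 0.1491, 0.2736]
tcp_rot: [2.213, 2.228, 0.003]
wrist_force: [0.6, -0.2, 0.1]
grip_width: 0.497
gripper_force: 0.0
12.45 [0.6241 0.1491 0.2736] [[-0.007, 1.0, 0.002], [1.0, 0.007, 0.001], [0.001, 0.002, -1.0]] [ 0.6 -0.2  0.1] 0.4967714803402786 0.0 [0.05  0.295 1.383 0.    1.461 0.043]
shift [-0.0037  0.001   0.1636] turn/1.5 [ 0.0015 -0.0004  0.0047]
[ 15   0  44  26 284] [31.  6.] [0.4591 0.2862 0.156 ]
[  22   17   84   85 1867] [70. 58.] [0.4771 0.259  0.156 ]
[549  65  72   7 314] [576.  68.] [0.7774 0.2557 0.156 ]
[537  72  61   8 266] [561.  76.] [0.7694 0.2515 0.156 ]
[110  91  17  45 379] [118. 114.] [0.5015 0.2275 0.156 ]
[  49   98   75   73 1278] [ 87. 135.] [0.4806 0.2152 0.156 ]
[148 155  15  27 260] [156. 168.] [0.5208 0.195  0.156 ]
[127 160  23  34 319] [138. 181.] [0.509  0.1871 0.156 ]
[276 167  15  15 167] [283. 174.] [0.6016 0.1919 0.156 ]
[ 73 169  55  35 372] [ 98. 182.] [0.4829 0.1858 0.156 ]
[313 215  15  57 807] [320. 243.] [0.6255 0.1465 0.156 ]
[ 465  221   42   37 1407] [485. 239.] [0.7359 0.1496 0.156 ]
[315 307  14  50 693] [321. 331.] [0.627  0.0807 0.156 ]
[312 385  13  44 537] [318. 406.] [0.6245 0.0177 0.156 ]
```

The rotated view confirms the strap at (0.6255, 0.146). I'll descend, grip and lift.

```bash
python3 -m creep '[-0.0032,0.001,0.04,0,0,0.004,0,-0.0032,0.001,0.08,0,0,0.004,0,-0.0032,0.001,0.12,0,0,0.004,0,-0.0032,0.001,0.15,0,0,0.004,0,-0.0032,0.001,0.1635,0,0,0.004,0,-0.0032,0.001,0.1635,0,0,0.004,0,-0.0032,0.001,0.1635,0,0,0.004,-1,-0.0032,0.001,0.1635,0,0,0.004,-1,-0.0032,0.001,0.1635,0,0,0.004,-1,-0.0032,0.001,0.1635,0,0,0.004,-1,-0.0032,0.001,0.1635,0,0,0.004,-1,-0.0032,0.001,0.1635,0,0,0.004,-1]' && python3 -m creep '[0,0,-0.03,0,0,0,-1,0,0,-0.06,0,0,0,-1,0,0,-0.1,0,0,0,-1,0,0,-0.14,0,0,0,-1,0,0,-0.17,0,0,0,-1,0,0,-0.18,0,0,0,-1,0,0,-0.18,0,0,0,-1]'
python3 - <<'E'
from h import *
s=st(); to((.4137,.3574,.29),np.pi/2+.183)
E
```

```text
time: 13.5
eef_pos: [0.6265, 0.1443, 0.1142]
tcp_rot: [2.224, 2.214, 0.005]
wrist_force: [-1.4, 0.2, 8.0]
grip_width: 0.106
gripper_force: 58.7
time: 14.08
eef_pos: [0.6265, 0.1444, 0.2951]
tcp_rot: [2.223, 2.213, 0.009]
wrist_force: [-0.3, -0.5, -5.4]
grip_width: 0.109
gripper_force: 60.1
14.08 [0.6265 0.1444 0.2951] [[0.005, 1.0, 0.008], [1.0, -0.005, 0.0], [0.0, 0.008, -1.0]] [-0.3 -0.5 -5.4] 0.1086963220143769 60.09497880935669 [0.042 0.282 1.357 0.    1.495 0.047]
shift [ 0.212  -0.2138  0.0035] turn/1.5 [ 0.0041 -0.0037  0.9221]
```

```bash
python3 -m creep '[0.212,-0.215,0,0,0,0.922,-1,0.212,-0.215,0,0,0,0.922,-1,0.212,-0.215,0,0,0,0.922,-1,0.212,-0.215,0,0,0,0.922,-1,0.212,-0.215,0,0,0,0.922,-1,0.212,-0.215,0,0,0,0.922,-1,0.212,-0.215,0,0,0,0.922,-1,0.212,-0.215,0,0,0,0.922,-1,0.212,-0.215,0,0,0,0.922,-1,0.212,-0.215,0,0,0,0.922,-1,0.212,-0.215,0,0,0,0.922,-1,0.212,-0.215,0,0,0,0.922,-1]'
python3 - <<'E'
from h import *
s=st(); to((.4122,.3571,.20),np.pi/2+.183)
E
```

```text
time: 15.08
eef_pos: [0.4091, 0.3568, 0.2872]
tcp_rot: [3.127, 0.278, -0.008]
wrist_force: [-0.5, 0.4, -4.9]
grip_width: 0.109
gripper_force: 61.1
15.08 [0.4091 0.3568 0.2872] [[0.984, 0.176, -0.005], [0.176, -0.984, -0.003], [-0.005, 0.002, -1.0]] [-0.5  0.4 -4.9] 0.10866350345976199 61.071263551712036 [ 0.498  0.07   1.617 -0.     1.46   1.892]
shift [0.0036 0.0001 0.0872] turn/1.5 [ 0.0012  0.0034 -0.0039]
```

```bash
python3 -m creep '[0.0036,0,0.03,0.001,0.003,-0.004,-1,0.0036,0,0.06,0.001,0.003,-0.004,-1,0.0036,0,0.085,0.001,0.003,-0.004,-1,0.0036,0,0.085,0.001,0.003,-0.004,-1]' && python3 -m creep '[0,0,0.01,0,0,0,-1,0,0,0.02,0,0,0,-1,0,0,0.03,0,0,0,-1,0,0,0.04,0,0,0,-1,0,0,0.04,0,0,0,-1]'
python3 - <<'E'
from h import *
s=st(); to((.4122,.3571,.114),np.pi/2+.183)
E
```

```text
time: 15.42
eef_pos: [0.409, 0.3549, 0.1966]
tcp_rot: [3.123, 0.296, -0.016]
wrist_force: [-0.8, -0.9, -6.9]
grip_width: 0.106
gripper_force: 60.9
time: 15.83
eef_pos: [0.4139, 0.3572, 0.1638]
tcp_rot: [-3.127, -0.296, -0.004]
wrist_force: [1.0, -4.0, -6.3]
grip_width: 0.107
gripper_force: 60.7
15.83 [0.4139 0.3572 0.1638] [[0.982, 0.188, 0.002], [0.188, -0.982, 0.001], [0.002, -0.0, -1.0]] [ 1.  -4.  -6.3] 0.1072564484648021 60.74465095996857 [ 4.950e-01  1.880e-01  1.743e+00 -1.000e-03  1.209e+00  1.877e+00]
shift [-0.0018 -0.0002  0.0498] turn/1.5 [-0.0001 -0.0016  0.0038]
```

```bash
python3 -m creep '[0,0,0.01,0,0,0,-1,0,0,0.02,0,0,0,-1,0,0,0.03,0,0,0,-1,0,0,0.04,0,0,0,-1,0,0,0.047,0,0,0,-1,0,0,0.05,0,0,0,-1,0,0,0.05,0,0,0,-1,0,0,0.05,0,0,0,-1]'
```

```text
time: 16.5
eef_pos: [0.4148, 0.3573, 0.1151]
tcp_rot: [-3.127, -0.296, -0.006]
wrist_force: [3.1, -5.0, -9.0]
grip_width: 0.11
gripper_force: 60.6
```

```bash
python3 -m creep '[0,0,0.003,0,0,0,-1,0,0,0.003,0,0,0,-1,0,0,0.003,0,0,0,-1]' && python3 -m creep '[0,0,0.003,0,0,0,-1,0,0,0.003,0,0,0,-1,0,0,0.003,0,0,0,-1]'
```

```text
time: 16.75
eef_pos: [0.4154, 0.3574, 0.1143]
tcp_rot: [-3.127, -0.296, -0.008]
wrist_force: [-2.2, -9.2, 7.0]
grip_width: 0.11
gripper_force: 62.8
time: 17.0
eef_pos: [0.4166, 0.3578, 0.1142]
tcp_rot: [-3.127, -0.297, -0.012]
wrist_force: [-6.3, -13.8, 23.2]
grip_width: 0.111
gripper_force: 65.2
```

Seated at z=0.1142, with contact force rising. I'll release and lift off.

```bash
python3 -m creep '[0,0,0,0,0,0,-0.3,0,0,0,0,0,0,-0.3,0,0,-0.002,0,0,0,-0.3,0,0,-0.004,0,0,0,-0.3,0,0,-0.03,0,0,0,-0.3,0,0,-0.07,0,0,0,-0.3,0,0,-0.11,0,0,0,-0.3,0,0,-0.15,0,0,0,-0.3,0,0,-0.18,0,0,0,-0.3,0,0,-0.18,0,0,0,-0.3]'
python3 - <<'E'
from h import *
s=st(); to((.6265,.0800,.28),0)
i,K,M=cam("wrist");save("w9.png",i);np.savez("w9.npz",i=i,K=K,M=M)
print([np.round(proj(K,M,(*(np.array([.4137,.3574])+a*np.array([.983,.182])+b*np.array([-.182,.983])),.156))) for a in(-.02,.02) for b in (-.005,.005)])
g=cv2.cvtColor(i,cv2.COLOR_RGB2GRAY);n,l,s,c=cv2.connectedComponentsWithStats((g>205).astype(np.uint8))
for k in range(1,n):
    if s[k,4]>150: print(s[k],np.round(c[k]),np.round(onz(K,M,*c[k],.156),4))
E
```

```text
time: 17.83
eef_pos: [0.417, 0.3599, 0.2982]
tcp_rot: [-3.12, -0.296, -0.026]
wrist_force: [0.6, 1.0, 0.1]
grip_width: 0.353
gripper_force: 0.0
17.83 [0.417  0.3599 0.2982] [[0.982, 0.188, 0.016], [0.188, -0.982, 0.009], [0.017, -0.006, -1.0]] [0.6 1.  0.1] 0.35252893260820745 0.0 [4.960e-01 6.400e-02 1.601e+00 1.000e-03 1.458e+00 1.877e+00]
shift [0.1528 0.3144 0.019 ] turn/1.5 [ 0.0045 -0.0124 -0.9209]
[array([334., 264.]), array([320., 264.]), array([335., 211.]), array([321., 210.])]
[ 178    0   95   96 3295] [223.  45.] [0.5271 0.4484 0.156 ]
[554  40  49  14 167] [578.  47.] [0.5692 0.2231 0.156 ]
[536  58  14  16 171] [542.  66.] [0.554  0.2419 0.156 ]
[514 185  33   9 155] [532. 189.] [0.4759 0.2226 0.156 ]
[ 341  186   56   57 1096] [365. 221.] [0.4309 0.3332 0.156 ]
[401 192  55  51 761] [424. 225.] [0.4359 0.2905 0.156 ]
[462 193  54  51 599] [484. 227.] [0.4432 0.2478 0.156 ]
[522 194  17  52 167] [529. 231.] [0.4465 0.2152 0.156 ]
[290 209  47  53 975] [320. 235.] [0.4144 0.3628 0.156 ]
```

Its top face sits where a fully home strap's should. Next is the strap at y≈0.080.

```bash
python3 -m creep '[0.1528,0.3144,0,0.0045,-0.0124,-0.92,0,0.1528,0.3144,0,0.0045,-0.0124,-0.92,0,0.1528,0.3144,0,0.0045,-0.0124,-0.92,0,0.1528,0.3144,0,0.0045,-0.0124,-0.92,0,0.1528,0.3144,0,0.0045,-0.0124,-0.92,0,0.1528,0.3144,0,0.0045,-0.0124,-0.92,0,0.1528,0.3144,0,0.0045,-0.0124,-0.92,0,0.1528,0.3144,0,0.0045,-0.0124,-0.92,0,0.1528,0.3144,0,0.0045,-0.0124,-0.92,0,0.1528,0.3144,0.01,0.0045,-0.0124,-0.92,0,0.1528,0.3144,0.02,0.0045,-0.0124,-0.92,0,0.1528,0.3144,0.02,0.0045,-0.0124,-0.92,0]' && python3 -m creep '[0,0,0,0,0,0,0]'
python3 - <<'E'
from h import *
s=st(); to((.6268,.0803,.114),0)
i,K,M=cam("wrist")
g=cv2.cvtColor(i,cv2.COLOR_RGB2GRAY);n,l,s,c=cv2.connectedComponentsWithStats((g>205).astype(np.uint8))
for k in range(1,n):
    if s[k,4]>150 and 300<c[k][0]<340: print(s[k],np.round(c[k]),np.round(onz(K,M,*c[k],.156),4))
E
```

```text
time: 18.88
eef_pos: [0.6219, 0.0769, 0.2654]
tcp_rot: [-2.212, -2.219, 0.027]
wrist_force: [-0.6, -0.3, -0.2]
grip_width: 0.5
gripper_force: 0.0
time: 18.97
eef_pos: [0.6223, 0.0776, 0.2672]
tcp_rot: [-2.217, -2.216, 0.025]
wrist_force: [1.3, -0.4, -0.5]
grip_width: 0.5
gripper_force: 0.0
18.97 [0.6223 0.0776 0.2672] [[0.0, 1.0, -0.016], [1.0, -0.0, -0.006], [-0.006, -0.016, -1.0]] [ 1.3 -0.4 -0.5] 0.499503420834827 0.0 [-0.061  0.281  1.414 -0.007  1.462 -0.06 ]
shift [0.0037 0.007  0.1531] turn/1.5 [-0.0107  0.0042 -0.0002]
[321 207  15  59 870] [328. 236.] [0.6269 0.0808 0.156 ]
[318 299  14  51 702] [324. 324.] [0.6246 0.0174 0.156 ]
```

```bash
python3 -m creep '[0.0037,0.007,0.04,-0.0107,0.0042,0,0,0.0037,0.007,0.08,-0.0107,0.0042,0,0,0.0037,0.007,0.12,-0.0107,0.0042,0,0,0.0037,0.007,0.145,-0.0107,0.0042,0,0,0.0037,0.007,0.153,-0.0107,0.0042,0,0,0.0037,0.007,0.153,-0.0107,0.0042,0,0,0.0037,0.007,0.153,-0.0107,0.0042,0,-1,0.0037,0.007,0.153,-0.0107,0.0042,0,-1,0.0037,0.007,0.153,-0.0107,0.0042,0,-1,0.0037,0.007,0.153,-0.0107,0.0042,0,-1,0.0037,0.007,0.153,-0.0107,0.0042,0,-1,0.0037,0.007,0.153,-0.0107,0.0042,0,-1]' && python3 -m creep '[0,0,-0.03,0,0,0,-1,0,0,-0.06,0,0,0,-1,0,0,-0.1,0,0,0,-1,0,0,-0.14,0,0,0,-1,0,0,-0.17,0,0,0,-1,0,0,-0.18,0,0,0,-1,0,0,-0.18,0,0,0,-1]'
python3 - <<'E'
from h import *
s=st(); to((.4237,.3033,.29),np.pi/2+.183)
E
```

```text
time: 20.02
eef_pos: [0.6298, 0.0803, 0.12]
tcp_rot: [2.219, 2.215, 0.008]
wrist_force: [-2.3, 0.1, 5.9]
grip_width: 0.112
gripper_force: 59.3
time: 20.6
eef_pos: [0.6293, 0.0804, 0.3012]
tcp_rot: [2.217, 2.213, 0.012]
wrist_force: [-0.1, -0.9, -3.5]
grip_width: 0.106
gripper_force: 59.9
20.6 [0.6293 0.0804 0.3012] [[0.002, 1.0, 0.012], [1.0, -0.002, -0.001], [-0.001, 0.012, -1.0]] [-0.1 -0.9 -3.5] 0.10624436288940305 59.923641085624695 [-0.06   0.257  1.376 -0.     1.497 -0.058]
shift [ 0.2225 -0.2062  0.0085] turn/1.5 [ 0.0073 -0.0051  0.924 ]
```

```bash
python3 -m creep '[0.2225,-0.2065,0,0,0,0.924,-1,0.2225,-0.2065,0,0,0,0.924,-1,0.2225,-0.2065,0,0,0,0.924,-1,0.2225,-0.2065,0,0,0,0.924,-1,0.2225,-0.2065,0,0,0,0.924,-1,0.2225,-0.2065,0,0,0,0.924,-1,0.2225,-0.2065,0,0,0,0.924,-1,0.2225,-0.2065,0,0,0,0.924,-1,0.2225,-0.2065,0,0,0,0.924,-1,0.2225,-0.2065,0,0,0,0.924,-1,0.2225,-0.2065,0,0,0,0.924,-1,0.2225,-0.2065,0,0,0,0.924,-1]' >/dev/null && python3 -m creep '[0,0,0,0,0,0,-1]'
python3 - <<'E'
from h import *
s=st(); to((.4237,.3033,.206),np.pi/2+.183)
E
```

```text
time: 21.68
eef_pos: [0.4201, 0.3028, 0.2926]
tcp_rot: [3.126, 0.285, -0.001]
wrist_force: [0.1, 0.6, -4.1]
grip_width: 0.107
gripper_force: 60.7
21.68 [0.4201 0.3028 0.2926] [[0.983, 0.181, -0.0], [0.181, -0.983, -0.003], [-0.001, 0.003, -1.0]] [ 0.1  0.6 -4.1] 0.10696608993377738 60.67575216293335 [ 0.397  0.006  1.672 -0.002  1.465  1.786]
shift [ 0.0037 -0.0001  0.0866] turn/1.5 [ 0.0017  0.0005 -0.0007]
```

```bash
python3 -m creep '[0.0037,0,0.03,0.0017,0,0,-1,0.0037,0,0.06,0.0017,0,0,-1,0.0037,0,0.085,0.0017,0,0,-1,0.0037,0,0.085,0.0017,0,0,-1]' && python3 -m creep '[0,0,0.01,0,0,0,-1,0,0,0.02,0,0,0,-1,0,0,0.03,0,0,0,-1,0,0,0.04,0,0,0,-1,0,0,0.04,0,0,0,-1]'
python3 - <<'E'
from h import *
s=st(); to((.4237,.3033,.12),np.pi/2+.183)
E
```

```text
time: 22.02
eef_pos: [0.4209, 0.3018, 0.2031]
tcp_rot: [3.126, 0.289, -0.014]
wrist_force: [-0.5, -0.5, -6.2]
grip_width: 0.106
gripper_force: 60.5
time: 22.43
eef_pos: [0.425, 0.3033, 0.1691]
tcp_rot: [-3.128, -0.287, -0.003]
wrist_force: [0.0, -1.9, -5.1]
grip_width: 0.111
gripper_force: 60.4
22.43 [0.425  0.3033 0.1691] [[0.983, 0.182, 0.002], [0.182, -0.983, 0.001], [0.002, -0.0, -1.0]] [ 0.  -1.9 -5.1] 0.1107853696455717 60.37450432777405 [ 0.392  0.128  1.8   -0.     1.211  1.78 ]
shift [-0.0014 -0.0002  0.0491] turn/1.5 [-0.0001 -0.0014  0.    ]
```

```bash
python3 -m creep '[0,0,0.01,0,0,0,-1,0,0,0.02,0,0,0,-1,0,0,0.03,0,0,0,-1,0,0,0.04,0,0,0,-1,0,0,0.047,0,0,0,-1,0,0,0.052,0,0,0,-1,0,0,0.052,0,0,0,-1,0,0,0.052,0,0,0,-1]' && python3 -m creep '[0,0,0.003,0,0,0,-1,0,0,0.003,0,0,0,-1,0,0,0.003,0,0,0,-1]'
```

```text
time: 23.1
eef_pos: [0.4268, 0.3037, 0.1201]
tcp_rot: [-3.128, -0.287, -0.009]
wrist_force: [-1.6, -7.1, 9.7]
grip_width: 0.109
gripper_force: 63.0
time: 23.35
eef_pos: [0.4283, 0.3041, 0.1198]
tcp_rot: [-3.127, -0.288, -0.014]
wrist_force: [-4.9, -11.8, 27.3]
grip_width: 0.11
gripper_force: 66.1
```

```bash
python3 -m creep '[0,0,0,0,0,0,-0.3,0,0,0,0,0,0,-0.3,0,0,-0.002,0,0,0,-0.3,0,0,-0.004,0,0,0,-0.3,0,0,-0.03,0,0,0,-0.3,0,0,-0.07,0,0,0,-0.3,0,0,-0.11,0,0,0,-0.3,0,0,-0.15,0,0,0,-0.3,0,0,-0.18,0,0,0,-0.3,0,0,-0.18,0,0,0,-0.3]'
python3 - <<'E'
from h import *
s=st(); to((.6246,.0175,.28),0)
i,K,M=cam("wrist")
for q,t in (([.4137,.3574],1),([.4237,.3033],2)): print(np.round(proj(K,M,(*q,.156))))
g=cv2.cvtColor(i,cv2.COLOR_RGB2GRAY);n,l,s,c=cv2.connectedComponentsWithStats((g>220).astype(np.uint8))
for k in range(1,n):
    if s[k,4]>100 and 180<c[k][0]<450: print(s[k],np.round(c[k]))
E
```

```text
time: 24.18
eef_pos: [0.4282, 0.3055, 0.3037]
tcp_rot: [-3.122, -0.287, -0.025]
wrist_force: [0.7, 0.2, 1.0]
grip_width: 0.346
gripper_force: 0.0
24.18 [0.4282 0.3055 0.3037] [[0.983, 0.183, 0.015], [0.182, -0.983, 0.007], [0.017, -0.004, -1.0]] [0.7 0.2 1. ] 0.34611063702464506 0.0 [3.930e-01 4.000e-03 1.652e+00 1.000e-03 1.468e+00 1.781e+00]
shift [0.1402 0.3191 0.0247] turn/1.5 [ 0.0052 -0.0112 -0.9248]
[252. 237.]
[326. 237.]
[393 186  29   4 110] [407. 188.]
[340 192  54  50 851] [362. 223.]
[400 193  30  49 319] [410. 229.]
[431 192  22  50 269] [436. 222.]
[ 279  201   56   60 1000] [314. 234.]
[284 204  23  11 195] [294. 210.]
[233 209  26  52 657] [250. 235.]
```

```bash
python3 -m creep '[0.14,0.319,0,0.005,-0.011,-0.924,0,0.14,0.319,0,0.005,-0.011,-0.924,0,0.14,0.319,0,0.005,-0.011,-0.924,0,0.14,0.319,0,0.005,-0.011,-0.924,0,0.14,0.319,0,0.005,-0.011,-0.924,0,0.14,0.319,0,0.005,-0.011,-0.924,0,0.14,0.319,0,0.005,-0.011,-0.924,0,0.14,0.319,0,0.005,-0.011,-0.924,0,0.14,0.319,0,0.005,-0.011,-0.924,0,0.14,0.319,0.01,0.005,-0.011,-0.924,0,0.14,0.319,0.02,0.005,-0.011,-0.924,0,0.14,0.319,0.02,0.005,-0.011,-0.924,0]' >/dev/null && python3 -m creep '[0,0,0,0,0,0,0]'
python3 - <<'E'
from h import *
s=st(); to((.6246,.0175,.112),0)
i,K,M=cam("wrist")
g=cv2.cvtColor(i,cv2.COLOR_RGB2GRAY);n,l,s,c=cv2.connectedComponentsWithStats((g>205).astype(np.uint8))
for k in range(1,n):
    if s[k,4]>150 and 300<c[k][0]<340: print(s[k],np.round(c[k]),np.round(onz(K,M,*c[k],.156),4))
E
```

```text
time: 25.32
eef_pos: [0.6199, 0.0156, 0.2727]
tcp_rot: [-2.215, -2.215, 0.023]
wrist_force: [0.7, 0.0, 0.7]
grip_width: 0.499
gripper_force: 0.0
25.32 [0.6199 0.0156 0.2727] [[-0.0, 1.0, -0.016], [1.0, 0.0, -0.004], [-0.004, -0.016, -1.0]] [0.7 0.  0.7] 0.4993501645648288 0.0 [-0.162  0.261  1.427 -0.007  1.469 -0.162]
shift [0.0026 0.0073 0.1606] turn/1.5 [-0.0108  0.0028  0.0001]
[321 208  15  58 863] [328. 237.] [0.6244 0.017  0.156 ]
[322 363  12  22 189] [326. 371.] [ 0.6237 -0.0857  0.156 ]
[321 401  14  23 308] [328. 412.] [ 0.6248 -0.1211  0.156 ]
```

```bash
python3 -m creep '[0.0022,0.005,0.04,-0.0107,0.003,0,0,0.0022,0.005,0.08,-0.0107,0.003,0,0,0.0022,0.005,0.12,-0.0107,0.003,0,0,0.0022,0.005,0.15,-0.0107,0.003,0,0,0.0022,0.005,0.163,-0.0107,0.003,0,0,0.0022,0.005,0.163,-0.0107,0.003,0,0,0.0022,0.005,0.163,-0.0107,0.003,0,-1,0.0022,0.005,0.163,-0.0107,0.003,0,-1,0.0022,0.005,0.163,-0.0107,0.003,0,-1,0.0022,0.005,0.163,-0.0107,0.003,0,-1,0.0022,0.005,0.163,-0.0107,0.003,0,-1,0.0022,0.005,0.163,-0.0107,0.003,0,-1]' && python3 -m creep '[0,0,-0.03,0,0,0,-1,0,0,-0.06,0,0,0,-1,0,0,-0.1,0,0,0,-1,0,0,-0.14,0,0,0,-1,0,0,-0.17,0,0,0,-1,0,0,-0.18,0,0,0,-1,0,0,-0.18,0,0,0,-1]'
python3 - <<'E'
from h import *
s=st(); to((.4337,.2493,.29),np.pi/2+.183)
E
```

```text
time: 26.37
eef_pos: [0.626, 0.0167, 0.1162]
tcp_rot: [2.218, 2.214, 0.009]
wrist_force: [-1.8, 0.4, 7.5]
grip_width: 0.109
gripper_force: 59.4
time: 26.95
eef_pos: [0.625, 0.0169, 0.2971]
tcp_rot: [2.216, 2.212, 0.011]
wrist_force: [0.1, -0.4, -4.8]
grip_width: 0.109
gripper_force: 59.7
26.95 [0.625  0.0169 0.2971] [[0.002, 1.0, 0.012], [1.0, -0.002, -0.002], [-0.002, 0.012, -1.0]] [ 0.1 -0.4 -4.8] 0.10874117616870534 59.72600698471069 [-0.163  0.238  1.407 -0.     1.484 -0.161]
shift [ 0.2321 -0.1917  0.0042] turn/1.5 [ 0.0078 -0.0046  0.9241]
```

Strap 3 is held, with its seat at z≈0.116. I'll carry it to slot 3.

```bash
python3 -m creep '[0.234,-0.192,0,0,0,0.924,-1,0.234,-0.192,0,0,0,0.924,-1,0.234,-0.192,0,0,0,0.924,-1,0.234,-0.192,0,0,0,0.924,-1,0.234,-0.192,0,0,0,0.924,-1,0.234,-0.192,0,0,0,0.924,-1,0.234,-0.192,0,0,0,0.924,-1,0.234,-0.192,0,0,0,0.924,-1,0.234,-0.192,0,0,0,0.924,-1,0.234,-0.192,0,0,0,0.924,-1,0.234,-0.192,0,0,0,0.924,-1,0.234,-0.192,0,0,0,0.924,-1]' >/dev/null && python3 -m creep '[0,0,0,0,0,0,-1]'
python3 - <<'E'
from h import *
s=st(); to((.4337,.2493,.20),np.pi/2+.183)
E
```

```text
time: 28.03
eef_pos: [0.4302, 0.2511, 0.2886]
tcp_rot: [3.126, 0.285, -0.0]
wrist_force: [0.3, -0.3, -4.6]
grip_width: 0.11
gripper_force: 61.1
28.03 [0.4302 0.2511 0.2886] [[0.983, 0.181, 0.0], [0.181, -0.983, -0.002], [-0.0, 0.002, -1.0]] [ 0.3 -0.3 -4.6] 0.11042018222348784 61.14657640457153 [ 0.291 -0.039  1.724 -0.002  1.457  1.68 ]
shift [0.0032 0.0022 0.0886] turn/1.5 [ 0.0016  0.0002 -0.0007]
```

```bash
python3 -m creep '[0.0027,0.0022,0.03,0.0016,0,0,-1,0.0027,0.0022,0.06,0.0016,0,0,-1,0.0027,0.0022,0.085,0.0016,0,0,-1,0.0027,0.0022,0.085,0.0016,0,0,-1]' && python3 -m creep '[0,0,0.01,0,0,0,-1,0,0,0.02,0,0,0,-1,0,0,0.03,0,0,0,-1,0,0,0.04,0,0,0,-1,0,0,0.04,0,0,0,-1]'
python3 - <<'E'
from h import *
s=st(); to((.4337,.2493,.116),np.pi/2+.183)
E
```

```text
time: 28.37
eef_pos: [0.4303, 0.248, 0.1993]
tcp_rot: [3.127, 0.289, -0.014]
wrist_force: [-0.0, -0.8, -5.7]
grip_width: 0.107
gripper_force: 61.0
time: 28.78
eef_pos: [0.4347, 0.2491, 0.1651]
tcp_rot: [3.128, 0.287, 0.004]
wrist_force: [-0.0, -2.7, -5.6]
grip_width: 0.111
gripper_force: 60.9
28.78 [0.4347 0.2491 0.1651] [[0.983, 0.182, 0.003], [0.182, -0.983, 0.0], [0.003, 0.0, -1.0]] [-0.  -2.7 -5.6] 0.1105242046458784 60.86532711982727 [ 2.830e-01  8.600e-02  1.855e+00 -1.000e-03  1.198e+00  1.671e+00]
shift [-0.0011 -0.0004  0.0491] turn/1.5 [ 0.0002 -0.0018  0.0002]
```

```bash
python3 -m creep '[0,0,0.01,0,0,0,-1,0,0,0.02,0,0,0,-1,0,0,0.03,0,0,0,-1,0,0,0.04,0,0,0,-1,0,0,0.047,0,0,0,-1,0,0,0.052,0,0,0,-1,0,0,0.052,0,0,0,-1,0,0,0.052,0,0,0,-1]' && python3 -m creep '[0,0,0.003,0,0,0,-1,0,0,0.003,0,0,0,-1,0,0,0.003,0,0,0,-1]' && python3 -m creep '[0,0,0,0,0,0,-0.3,0,0,0,0,0,0,-0.3,0,0,-0.002,0,0,0,-0.3,0,0,-0.004,0,0,0,-0.3,0,0,-0.03,0,0,0,-0.3,0,0,-0.07,0,0,0,-0.3,0,0,-0.11,0,0,0,-0.3,0,0,-0.15,0,0,0,-0.3,0,0,-0.18,0,0,0,-0.3,0,0,-0.18,0,0,0,-0.3]'
python3 - <<'E'
from h import *
s=st(); to((.626,-.1747,.30),0)
i,K,M=cam("wrist")
for q,t in (([.4137,.3574],1),([.4237,.3033],2),([.4337,.2493],2)): print(np.round(proj(K,M,(*q,.156))))
g=cv2.cvtColor(i,cv2.COLOR_RGB2GRAY);n,l,s,c=cv2.connectedComponentsWithStats((g>220).astype(np.uint8))
for k in range(1,n):
    if s[k,4]>100 and 150<c[k][0]<450: print(s[k],np.round(c[k]))
E
```

```text
time: 29.45
eef_pos: [0.4368, 0.2495, 0.1162]
tcp_rot: [-3.128, -0.287, -0.011]
wrist_force: [-0.2, -7.0, 9.2]
grip_width: 0.11
gripper_force: 63.1
time: 29.7
eef_pos: [0.4384, 0.2498, 0.1159]
tcp_rot: [-3.128, -0.288, -0.016]
wrist_force: [-5.0, -9.4, 27.9]
grip_width: 0.108
gripper_force: 65.9
time: 30.53
eef_pos: [0.4379, 0.2509, 0.2995]
tcp_rot: [-3.124, -0.288, -0.026]
wrist_force: [0.3, 0.1, 0.1]
grip_width: 0.35
gripper_force: 0.0
30.53 [0.4379 0.2509 0.2995] [[0.983, 0.183, 0.016], [0.183, -0.983, 0.005], [0.017, -0.002, -1.0]] [0.3 0.1 0.1] 0.35042066586197773 0.0 [ 2.840e-01 -4.400e-02  1.707e+00  1.000e-03  1.461e+00  1.671e+00]
shift [1.072e-01 4.528e-01 3.000e-04] turn/1.5 [ 0.0065 -0.0105 -0.9248]
[175. 238.]
[250. 238.]
[325. 238.]
[421  59  13  14 151] [427.  65.]
[392 184  31  61 446] [407. 209.]
[339 192  54  50 831] [362. 223.]
[216 201  41  61 978] [243. 231.]
[278 203  56  61 984] [313. 236.]
[282 205  25  11 204] [293. 210.]
[166 210  17  51 611] [174. 235.]
```

```bash
python3 -m creep '[0.107,0.453,0,0.0065,-0.0105,-0.924,0,0.107,0.453,0,0.0065,-0.0105,-0.924,0,0.107,0.453,0,0.0065,-0.0105,-0.924,0,0.107,0.453,0,0.0065,-0.0105,-0.924,0,0.107,0.453,0,0.0065,-0.0105,-0.924,0,0.107,0.453,0,0.0065,-0.0105,-0.924,0,0.107,0.453,0,0.0065,-0.0105,-0.924,0,0.107,0.453,0,0.0065,-0.0105,-0.924,0,0.107,0.453,0,0.0065,-0.0105,-0.924,0,0.107,0.453,0,0.0065,-0.0105,-0.924,0,0.107,0.453,0,0.0065,-0.0105,-0.924,0,0.107,0.453,0,0.0065,-0.0105,-0.924,0]' >/dev/null && python3 -m creep '[0,0,0,-0.0107,0.003,0,0,0,0,0,-0.0107,0.003,0,0]'
python3 - <<'E'
from h import *
s=st(); to((.626,-.1747,.112),0)
i,K,M=cam("wrist")
g=cv2.cvtColor(i,cv2.COLOR_RGB2GRAY);n,l,s,c=cv2.connectedComponentsWithStats((g>205).astype(np.uint8))
for k in range(1,n):
    if s[k,4]>100 and 290<c[k][0]<350: print(s[k],np.round(c[k]),np.round(onz(K,M,*c[k],.156),4))
E
```

```text
time: 31.75
eef_pos: [0.6217, -0.1778, 0.2887]
tcp_rot: [-2.226, -2.214, -0.004]
wrist_force: [-0.5, 0.1, -0.2]
grip_width: 0.498
gripper_force: 0.0
31.75 [ 0.6217 -0.1778  0.2887] [[0.005, 1.0, 0.001], [1.0, -0.005, 0.003], [0.003, 0.001, -1.0]] [-0.5  0.1 -0.2] 0.4976795975450267 0.0 [-0.463  0.3    1.347  0.003  1.495 -0.458]
shift [0.0026 0.0041 0.1767] turn/1.5 [ 0.0005 -0.0022 -0.0036]
[315 106  16  62 791] [322. 139.] [ 0.6245 -0.1133  0.156 ]
[317 201  15  55 761] [324. 228.] [ 0.626  -0.1735  0.156 ]
```

```bash
python3 -m creep '[0.0034,0.004,0.04,0,0,-0.003,0,0.0034,0.004,0.08,0,0,-0.003,0,0.0034,0.004,0.12,0,0,-0.003,0,0.0034,0.004,0.16,0,0,-0.003,0,0.0034,0.004,0.177,0,0,-0.003,0,0.0034,0.004,0.177,0,0,-0.003,0,0.0034,0.004,0.177,0,0,-0.003,-1,0.0034,0.004,0.177,0,0,-0.003,-1,0.0034,0.004,0.177,0,0,-0.003,-1,0.0034,0.004,0.177,0,0,-0.003,-1,0.0034,0.004,0.177,0,0,-0.003,-1,0.0034,0.004,0.177,0,0,-0.003,-1]' && python3 -m creep '[0,0,-0.03,0,0,0,-1,0,0,-0.06,0,0,0,-1,0,0,-0.1,0,0,0,-1,0,0,-0.14,0,0,0,-1,0,0,-0.17,0,0,0,-1,0,0,-0.18,0,0,0,-1,0,0,-0.18,0,0,0,-1]'
python3 - <<'E'
from h import *
s=st(); to((.4437,.1952,.29),np.pi/2+.183)
E
```

```text
time: 32.8
eef_pos: [0.6285, -0.173, 0.1181]
tcp_rot: [2.214, 2.22, 0.008]
wrist_force: [-2.3, 1.7, 7.0]
grip_width: 0.108
gripper_force: 61.6
time: 33.38
eef_pos: [0.628, -0.1737, 0.2993]
tcp_rot: [2.211, 2.218, 0.009]
wrist_force: [-0.0, -0.3, -3.8]
grip_width: 0.106
gripper_force: 60.7
33.38 [ 0.628  -0.1737  0.2993] [[-0.003, 1.0, 0.011], [1.0, 0.003, -0.003], [-0.003, 0.011, -1.0]] [-0.  -0.3 -3.8] 0.1064474544924831 60.673195123672485 [-0.453  0.297  1.33   0.002  1.503 -0.456]
shift [ 0.3695 -0.1833  0.0063] turn/1.5 [ 0.0075 -0.0037  0.9271]
```

```bash
python3 -m creep '[0.3705,-0.1835,0,0,0,0.927,-1,0.3705,-0.1835,0,0,0,0.927,-1,0.3705,-0.1835,0,0,0,0.927,-1,0.3705,-0.1835,0,0,0,0.927,-1,0.3705,-0.1835,0,0,0,0.927,-1,0.3705,-0.1835,0,0,0,0.927,-1,0.3705,-0.1835,0,0,0,0.927,-1,0.3705,-0.1835,0,0,0,0.927,-1,0.3705,-0.1835,0,0,0,0.927,-1,0.3705,-0.1835,0,0,0,0.927,-1,0.3705,-0.1835,0,0,0,0.927,-1,0.3705,-0.1835,0,0,0,0.927,-1]' >/dev/null && python3 -m creep '[0,0,0,0,0,0,-1]'
python3 - <<'E'
from h import *
s=st(); to((.4437,.1952,.203),np.pi/2+.183)
E
```

```text
time: 34.47
eef_pos: [0.4399, 0.1978, 0.2915]
tcp_rot: [3.128, 0.288, -0.0]
wrist_force: [-0.3, -0.7, -4.7]
grip_width: 0.111
gripper_force: 60.8
34.47 [0.4399 0.1978 0.2915] [[0.983, 0.182, -0.0], [0.182, -0.983, -0.0], [-0.0, 0.0, -1.0]] [-0.3 -0.7 -4.7] 0.1106648297989486 60.79598665237427 [ 0.176 -0.079  1.757 -0.     1.464  1.564]
shift [0.0033 0.0032 0.0885] turn/1.5 [0.0002 0.0002 0.0002]
```

```bash
python3 -m creep '[0.0027,0.0032,0.03,0,0,0,-1,0.0027,0.0032,0.06,0,0,0,-1,0.0027,0.0032,0.085,0,0,0,-1,0.0027,0.0032,0.085,0,0,0,-1]' && python3 -m creep '[0,0,0.01,0,0,0,-1,0,0,0.02,0,0,0,-1,0,0,0.03,0,0,0,-1,0,0,0.04,0,0,0,-1,0,0,0.04,0,0,0,-1]'
python3 - <<'E'
from h import *
s=st(); to((.4437,.1952,.118),np.pi/2+.183)
E
```

```text
time: 34.8
eef_pos: [0.4408, 0.1928, 0.202]
tcp_rot: [3.127, 0.289, -0.014]
wrist_force: [-0.4, -0.6, -7.1]
grip_width: 0.109
gripper_force: 60.7
time: 35.22
eef_pos: [0.445, 0.1941, 0.1678]
tcp_rot: [3.128, 0.287, 0.004]
wrist_force: [1.0, 0.3, -6.3]
grip_width: 0.105
gripper_force: 60.7
35.22 [0.445  0.1941 0.1678] [[0.983, 0.182, 0.002], [0.182, -0.983, 0.0], [0.002, 0.0, -1.0]] [ 1.   0.3 -6.3] 0.1051194882204783 60.724360942840576 [ 0.166  0.047  1.891 -0.     1.201  1.554]
shift [-0.0012 -0.0013  0.0498] turn/1.5 [ 0.0002 -0.0016  0.0002]
```

```bash
python3 -m creep '[0,-0.001,0.01,0,0,0,-1,0,-0.001,0.02,0,0,0,-1,0,-0.001,0.03,0,0,0,-1,0,-0.001,0.04,0,0,0,-1,0,-0.001,0.047,0,0,0,-1,0,-0.001,0.052,0,0,0,-1,0,-0.001,0.052,0,0,0,-1,0,-0.001,0.052,0,0,0,-1]' && python3 -m creep '[0,0,0.003,0,0,0,-1,0,0,0.003,0,0,0,-1,0,0,0.003,0,0,0,-1]' && python3 -m creep '[0,0,0,0,0,0,-0.3,0,0,0,0,0,0,-0.3,0,0,-0.002,0,0,0,-0.3,0,0,-0.004,0,0,0,-0.3,0,0,-0.03,0,0,0,-0.3,0,0,-0.07,0,0,0,-0.3,0,0,-0.11,0,0,0,-0.3,0,0,-0.15,0,0,0,-0.3,0,0,-0.18,0,0,0,-0.3,0,0,-0.18,0,0,0,-0.3]'
python3 - <<'E'
from h import *
s=st(); to((.625,-.1105,.30),0)
i,K,M=cam("wrist")
for q in ([.4137,.3574],[.4237,.3033],[.4337,.2493],[.4437,.1952]): print(np.round(proj(K,M,(*q,.156))))
g=cv2.cvtColor(i,cv2.COLOR_RGB2GRAY);n,l,s,c=cv2.connectedComponentsWithStats((g>220).astype(np.uint8))
for k in range(1,n):
    if s[k,4]>100 and 80<c[k][0]<400: print(s[k],np.round(c[k]))
E
```

```text
time: 35.88
eef_pos: [0.4465, 0.1953, 0.1183]
tcp_rot: [3.128, 0.287, 0.009]
wrist_force: [-0.9, -3.0, 3.2]
grip_width: 0.108
gripper_force: 62.0
time: 36.13
eef_pos: [0.4486, 0.1956, 0.118]
tcp_rot: [3.128, 0.288, 0.016]
wrist_force: [-4.1, -4.1, 21.3]
grip_width: 0.11
gripper_force: 64.5
time: 36.97
eef_pos: [0.4482, 0.1961, 0.3022]
tcp_rot: [-3.127, -0.288, -0.026]
wrist_force: [1.7, 0.4, 0.1]
grip_width: 0.354
gripper_force: 0.0
36.97 [0.4482 0.1961 0.3022] [[0.983, 0.182, 0.017], [0.182, -0.983, 0.003], [0.017, 0.0, -1.0]] [1.7 0.4 0.1] 0.3543114460915031 0.0 [ 0.169 -0.082  1.738  0.     1.469  1.557]
shift [0.1178 0.3337 0.0042] turn/1.5 [ 0.0079 -0.0093 -0.9248]
[101. 237.]
[175. 237.]
[249. 237.]
[324. 237.]
[363  59  14  15 152] [369.  66.]
[331 184  30  60 756] [347. 207.]
[154 201  29  60 738] [171. 233.]
[216 203  40  60 948] [242. 231.]
[277 205  55  60 929] [312. 236.]
[281 204  25  11 199] [291. 210.]
[ 91 210  19  50 601] [100. 234.]
```

All four sound straps are in the rack. Now the notched one.

```bash
python3 -m creep '[0.118,0.334,0,0.008,-0.009,-0.924,0,0.118,0.334,0,0.008,-0.009,-0.924,0,0.118,0.334,0,0.008,-0.009,-0.924,0,0.118,0.334,0,0.008,-0.009,-0.924,0,0.118,0.334,0,0.008,-0.009,-0.924,0,0.118,0.334,0,0.008,-0.009,-0.924,0,0.118,0.334,0,0.008,-0.009,-0.924,0,0.118,0.334,0,0.008,-0.009,-0.924,0,0.118,0.334,0,0.008,-0.009,-0.924,0,0.118,0.334,0,0.008,-0.009,-0.924,0,0.118,0.334,0,0.008,-0.009,-0.924,0,0.118,0.334,0,0.008,-0.009,-0.924,0]' >/dev/null && python3 -m creep '[0,0,0,-0.0107,0.003,0,0,0,0,0,-0.0107,0.003,0,0]'
python3 - <<'E'
from h import *
s=st(); to((.625,-.1105,.104),0)
i,K,M=cam("wrist")
g=cv2.cvtColor(i,cv2.COLOR_RGB2GRAY);n,l,s,c=cv2.connectedComponentsWithStats((g>205).astype(np.uint8))
for k in range(1,n):
    if s[k,4]>100 and 290<c[k][0]<350: print(s[k],np.round(c[k]),[np.round(onz(K,M,c[k][0],s[k][1]+d,z),4) for d,z in((0,.136),(0,.156),(s[k][3],.156))])
E
```

```text
time: 38.18
eef_pos: [0.6212, -0.1114, 0.2934]
tcp_rot: [-2.225, -2.217, -0.007]
wrist_force: [0.1, -0.1, 0.2]
grip_width: 0.5
gripper_force: 0.0
38.18 [ 0.6212 -0.1114  0.2934] [[0.004, 1.0, 0.003], [1.0, -0.004, 0.004], [0.004, 0.002, -1.0]] [ 0.1 -0.1  0.2] 0.49978217089615157 0.0 [-0.368  0.261  1.387  0.005  1.493 -0.364]
shift [1.000e-04 3.400e-03 1.894e-01] turn/1.5 [ 0.0017 -0.0026 -0.0025]
[317 200  13  27 238] [322. 210.] [array([ 0.624 , -0.0917,  0.136 ]), array([ 0.6239, -0.0882,  0.156 ]), array([ 0.6238, -0.1076,  0.156 ])]
[317 232  14  28 387] [323. 245.] [array([ 0.6252, -0.1164,  0.136 ]), array([ 0.625 , -0.1113,  0.156 ]), array([ 0.625 , -0.1323,  0.156 ])]
```

```bash
python3 -m creep '[-0.001,0.003,0.04,0,0,-0.002,0,-0.001,0.003,0.08,0,0,-0.002,0,-0.001,0.003,0.12,0,0,-0.002,0,-0.001,0.003,0.16,0,0,-0.002,0,-0.001,0.003,0.188,0,0,-0.002,0,-0.001,0.003,0.188,0,0,-0.002,0,-0.001,0.003,0.188,0,0,-0.002,-1,-0.001,0.003,0.188,0,0,-0.002,-1,-0.001,0.003,0.188,0,0,-0.002,-1,-0.001,0.003,0.188,0,0,-0.002,-1,-0.001,0.003,0.188,0,0,-0.002,-1,-0.001,0.003,0.188,0,0,-0.002,-1]' && python3 -m creep '[0,0,-0.03,0,0,0,-1,0,0,-0.06,0,0,0,-1,0,0,-0.1,0,0,0,-1,0,0,-0.14,0,0,0,-1,0,0,-0.18,0,0,0,-1,0,0,-0.22,0,0,0,-1,0,0,-0.26,0,0,0,-1,0,0,-0.3,0,0,0,-1,0,0,-0.34,0,0,0,-1,0,0,-0.34,0,0,0,-1]'
python3 - <<'E'
from h import *
s=st()
i,K,M=cam("wrist");save("w20.png",i);np.savez("w20.npz",i=i,K=K,M=M)
a,Ka,Ma=cam("scene");np.savez("s20.npz",i=a,K=Ka,M=Ma)
b,_,_=cam("side")
save("o20.png",np.hstack([cv2.resize(i,(400,300)),a[150:350,90:290][:,:,:].repeat(1,0).copy() if 0 else cv2.resize(a[130:330,90:357],(400,300))]))
H=np.array([.4935,-.2544]);bx=np.array([.972,.235]);by=np.array([-.235,.972])
print([np.round(proj(Ka,Ma,(*(H+u*bx+v*by),.165))) for u,v in((-.13,-.08),(-.13,.08),(0,-.08),(0,.08))])
E
```

```text
time: 39.23
eef_pos: [0.6275, -0.1128, 0.1104]
tcp_rot: [2.216, 2.219, 0.011]
wrist_force: [-1.4, 0.2, 6.9]
grip_width: 0.107
gripper_force: 60.3
time: 40.07
eef_pos: [0.6256, -0.1135, 0.4586]
tcp_rot: [2.209, 2.212, 0.017]
wrist_force: [-0.1, 0.1, -0.8]
grip_width: 0.109
gripper_force: 59.5
40.07 [ 0.6256 -0.1135  0.4586] [[-0.001, 1.0, 0.019], [1.0, 0.001, -0.003], [-0.003, 0.019, -1.0]] [-0.1  0.1 -0.8] 0.10938089367462703 59.4780358672142 [-0.368  0.226  1.109  0.004  1.787 -0.368]
[array([125., 246.]), array([186., 215.]), array([161., 270.]), array([223., 234.])]
```

View pics/o20.png

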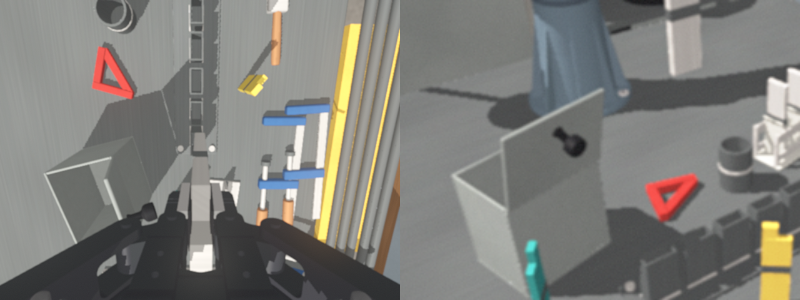

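The notched strap is in the gripper. The bin's rim corners at about (125,247) and (160,270) in the scene view match the known pose, so it hasn't moved. I'll carry the strap over the bin and lower it in.

```bash
python3 -m creep '[-0.158,-0.2056,0,0.012,0,0,-1,-0.158,-0.2056,0,0.012,0,0,-1,-0.158,-0.2056,0,0.012,0,0,-1,-0.158,-0.2056,0,0.012,0,0,-1,-0.158,-0.2056,0,0.012,0,0,-1,-0.158,-0.2056,0,0.012,0,0,-1,-0.158,-0.2056,0,0.012,0,0,-1,-0.158,-0.2056,0,0.012,0,0,-1,-0.158,-0.2056,0,0.012,0,0,-1]'
python3 - <<'E'
from h import *
st();to((.42,-.272,.118),.237)
Ka=0
a,Ka,Ma=cam("scene");b=np.load("s20.npz")["i"]
d=cv2.absdiff(a,b)[215:330,115:235].max(2)>40;print("changed",d.sum())
E
```

```text
time: 40.97
eef_pos: [0.4182, -0.2711, 0.4439]
tcp_rot: [-2.211, -2.21, 0.011]
wrist_force: [0.4, 0.6, -4.1]
grip_width: 0.109
gripper_force: 60.6
40.97 [ 0.4182 -0.2711  0.4439] [[0.0, 1.0, -0.016], [1.0, -0.0, 0.006], [0.006, -0.016, -1.0]] [ 0.4  0.6 -4.1] 0.10877474173933636 60.621251463890076 [-0.809 -0.072  1.455 -0.008  1.774 -0.81 ]
shift [-0.0027  0.0069  0.3258] turn/1.5 [-0.0101 -0.0049 -0.1583]
changed 0
```

```bash
python3 -m creep '[0,0,0,-0.01,-0.004,-0.158,-1,0,0.001,0.05,-0.01,-0.004,-0.158,-1,0,0.002,0.09,-0.01,-0.004,-0.158,-1,0,0.002,0.13,-0.01,-0.004,-0.158,-1,-0.001,0.003,0.17,-0.01,-0.004,-0.158,-1,-0.002,0.004,0.21,-0.01,-0.004,-0.158,-1,-0.002,0.005,0.24,-0.01,-0.004,-0.158,-1,-0.002,0.005,0.27,-0.01,-0.004,-0.158,-1,-0.002,0.006,0.29,-0.01,-0.004,-0.158,-1,-0.002,0.006,0.31,-0.01,-0.004,-0.158,-1,-0.002,0.006,0.318,-0.01,-0.004,-0.158,-1,-0.002,0.006,0.318,-0.01,-0.004,-0.158,-1]'
```

```text
time: 42.02
eef_pos: [0.4197, -0.27, 0.1251]
tcp_rot: [-1.937, -2.469, -0.001]
wrist_force: [-0.4, -0.3, -4.0]
grip_width: 0.104
gripper_force: 60.6
```

```bash
python3 -m creep '[0,0,0,0,0,0,-0.3,0,0,0,0,0,0,-0.3,0,0,0,0,0,0,-0.3,0,0,-0.03,0,0,0,-0.3,0,0,-0.07,0,0,0,-0.3,0,0,-0.11,0,0,0,-0.3,0,0,-0.15,0,0,0,-0.3,0,0,-0.19,0,0,0,-0.3,0,0,-0.23,0,0,0,-0.3,0,0,-0.27,0,0,0,-1,0,0,-0.3,0,0,0,-1,0,0,-0.3,0,0,0,-1]'
python3 - <<'E'
from h import *
st()
a,K,M=cam("scene");save("s21.png",a);np.savez("s21.npz",i=a,K=K,M=M)
b=np.load("s20.npz")["i"];print("changed",(cv2.absdiff(a,b)[190:330,115:235].max(2)>40).sum())
H=np.array([.4935,-.2544]);bx=np.array([.972,.235])
# knob position now: dark blob in scene
g=a[200:250,170:215].max(2)<45;ys,xs=np.nonzero(g);print("knob px",xs.mean()+170,ys.mean()+200,g.sum())
b2,K2,M2=cam("side");g=b2[140:210,310:370].max(2)<45;ys,xs=np.nonzero(g);print(xs.mean()+310,ys.mean()+140,g.sum())
for th in(1.5,1.6,1.7,1.8,1.9):
    f=th+.389;q=H-.108*np.cos(f)*bx;p=(*q,.165+.108*np.sin(f));print(th,np.round(p,3),np.round(proj(K,M,p)),np.round(proj(K2,M2,p)))
E
```

```text
time: 43.02
eef_pos: [0.4214, -0.2735, 0.4379]
tcp_rot: [1.93, 2.456, -0.004]
wrist_force: [0.2, -0.5, 1.1]
grip_width: 0.003
gripper_force: 0.0
43.02 [ 0.4214 -0.2735  0.4379] [[-0.236, 0.972, 0.013], [0.972, 0.236, -0.013], [-0.016, 0.009, -1.0]] [ 0.2 -0.5  1.1] 0.002952430775197034 0.0 [-0.812 -0.089  1.482  0.     1.73  -1.051]
changed 0
knob px 204.43809523809523 225.21904761904761 105
nan nan 0
1.5 [ 0.526 -0.246  0.268] [196. 215.] [341. 168.]
1.6 [ 0.536 -0.244  0.264] [200. 218.] [338. 169.]
1.7 [ 0.545 -0.242  0.259] [203. 222.] [335. 171.]
1.8 [ 0.554 -0.24   0.253] [207. 226.] [332. 173.]
1.9 [ 0.563 -0.238  0.246] [210. 231.] [329. 175.]<stdin>:8: RuntimeWarning: Mean of empty slice.
  ret = ret.dtype.type(ret / rcount)
```

The lid reads about 1.75 rad and the bin hasn't moved. I'll go behind the lid, beside the knob, to push it shut.

```bash
python3 -m creep '[0.0465,0.15,0,0.006,0.009,0,-1,0.0465,0.15,0,0.006,0.009,0,-1,0.0465,0.15,0,0.006,0.009,0,-1,0.0465,0.15,0,0.006,0.009,0,-1,0.0465,0.15,0,0.006,0.009,0,-1,0.0465,0.15,0,0.006,0.009,0,-1,0.0465,0.15,0,0.006,0.009,0,-1]'
python3 - <<'E'
from h import *
st();to((.556,-.193,.27),.237)
E
```

```text
time: 43.7
eef_pos: [0.5541, -0.1913, 0.4268]
tcp_rot: [-1.931, -2.458, -0.0]
wrist_force: [-0.4, -0.4, -0.9]
grip_width: -0.001
gripper_force: 0.0
43.7 [ 0.5541 -0.1913  0.4268] [[-0.236, 0.972, -0.012], [0.972, 0.237, 0.01], [0.013, -0.01, -1.0]] [-0.4 -0.4 -0.9] -0.0011414829911540589 0.0 [-0.536  0.132  1.278  0.002  1.747 -0.774]
shift [-0.0041  0.0029  0.1568] turn/1.5 [-0.0065 -0.0084  0.0012]
```

```bash
python3 -m creep '[-0.002,0.002,0.04,-0.006,-0.008,0,-1,-0.003,0.003,0.08,-0.006,-0.008,0,-1,-0.004,0.003,0.12,-0.006,-0.008,0,-1,-0.004,0.003,0.15,-0.006,-0.008,0,-1,-0.004,0.003,0.157,-0.006,-0.008,0,-1,-0.004,0.003,0.157,-0.006,-0.008,0,-1]' && python3 -m creep '[0,-0.012,0,0,0,0,-1,0,-0.024,0,0,0,0,-1,0,-0.034,0,0,0,0,-1,0,-0.044,0,0,0,0,-1,0,-0.054,0,0,0,0,-1,0,-0.063,0,0,0,0,-1,0,-0.072,0.001,0,0,0,-1,0,-0.081,0.002,0,0,0,-1,0,-0.09,0.005,0,0,0,-1,0,-0.098,0.008,0,0,0,-1,0,-0.105,0.011,0,0,0,-1,0,-0.112,0.014,0,0,0,-1]'
python3 - <<'E'
from h import *
s=st();q=(np.array(s["eef_pos"])[:2]-[.4935,-.2544]);print(q@[.972,.235],q@[-.235,.972])
E
```

```text
time: 44.2
eef_pos: [0.5547, -0.1933, 0.2686]
tcp_rot: [-1.941, -2.465, 0.0]
wrist_force: [-0.6, -0.0, -0.1]
grip_width: -0.002
gripper_force: 0.0
time: 45.2
eef_pos: [0.4472, -0.2197, 0.2563]
tcp_rot: [1.941, 2.469, 0.001]
wrist_force: [1.4, -0.8, 1.6]
grip_width: -0.0
gripper_force: 1.0
45.2 [ 0.4472 -0.2197  0.2563] [[-0.236, 0.972, 0.001], [0.972, 0.236, 0.0], [-0.0, 0.001, -1.0]] [ 1.4 -0.8  1.6] -0.0003615602747881632 0.9613491548225284 [-0.696 -0.016  1.767  0.     1.39  -0.934]
-0.03682605607344081 0.04465368301029919
```

Contact with low force, as planned. I'll continue down to shut.

```bash
python3 -m creep '[0,-0.006,0.004,0,0,0,-1,0,-0.012,0.008,0,0,0,-1,0,-0.018,0.013,0,0,0,-1,0,-0.024,0.019,0,0,0,-1,0,-0.029,0.025,0,0,0,-1,0,-0.034,0.031,0,0,0,-1,0,-0.039,0.038,0,0,0,-1,0,-0.043,0.045,0,0,0,-1,0,-0.046,0.052,0,0,0,-1,0,-0.048,0.059,0,0,0,-1,0,-0.05,0.066,0,0,0,-1,0,-0.051,0.072,0,0,0,-1]' && python3 -m creep '[0,0,0.005,0,0,0,-1,0,0,0.009,0,0,0,-1,0,0,0.012,0,0,0,-1,0,0,0.014,0,0,0,-1,0,0,0.014,0,0,0,-1]'
python3 - <<'E'
from h import *
s=st();q=(np.array(s["eef_pos"])[:2]-[.4935,-.2544]);print(q@[.972,.235],q@[-.235,.972])
E
```

```text
time: 46.2
eef_pos: [0.3982, -0.2315, 0.1838]
tcp_rot: [1.941, 2.47, 0.001]
wrist_force: [0.1, 0.2, 1.3]
grip_width: -0.0
gripper_force: 0.6
time: 46.62
eef_pos: [0.3987, -0.2315, 0.1715]
tcp_rot: [1.941, 2.47, 0.001]
wrist_force: [-3.6, 2.3, 8.0]
grip_width: -0.005
gripper_force: 4.1
46.62 [ 0.3987 -0.2315  0.1715] [[-0.237, 0.972, 0.001], [0.972, 0.237, 0.0], [-0.0, 0.001, -1.0]] [-3.6  2.3  8. ] -0.004585576325531532 4.097287372005667 [-7.850e-01 -1.300e-02  1.944e+00  1.000e-03  1.210e+00 -1.024e+00]
-0.08675225417756438 0.04451367496881333
```

```bash
python3 -m creep '[0,0,0.003,0,0,0,-1,0,0,0.005,0,0,0,-1,0,0,0.005,0,0,0,-1]' && python3 -m creep '[0,0,-0.02,0,0,0,-1,0,0,-0.06,0,0,0,-1,0,0,-0.1,0,0,0,-1,0,0,-0.14,0,0,0,-1,0,-0.03,-0.18,0,0,0,-1,0,-0.06,-0.2,0,0,0,-1,0,-0.08,-0.2,0,0,0,-1,0,-0.1,-0.2,0,0,0,-1,0,-0.1,-0.2,0,0,0,-1]'
python3 - <<'E'
from h import *
st();a,_,_=cam("scene");b,_,_=cam("side")
save("o30.png",np.hstack([cv2.resize(a[150:350,100:400],(480,320)),cv2.resize(b[150:400,290:430],(179,320))]))
E
```

```text
time: 46.87
eef_pos: [0.3989, -0.2316, 0.1711]
tcp_rot: [1.939, 2.47, -0.0]
wrist_force: [-18.9, 14.2, 47.2]
grip_width: -0.001
gripper_force: 23.4
time: 47.62
eef_pos: [0.2994, -0.256, 0.3666]
tcp_rot: [1.942, 2.465, -0.002]
wrist_force: [0.0, -0.9, -1.6]
grip_width: 0.003
gripper_force: 0.0
47.62 [ 0.2994 -0.256   0.3666] [[-0.234, 0.972, 0.002], [0.972, 0.234, -0.003], [-0.003, 0.001, -1.0]] [ 0.  -0.9 -1.6] 0.0034283686242685832 0.0 [-1.011 -0.337  1.823 -0.     1.653 -1.247]
```

View pics/o30.png

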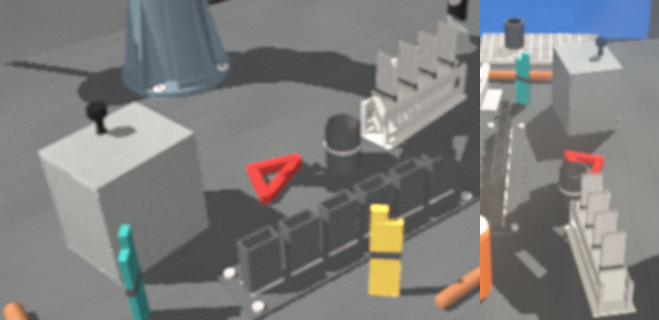

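The final view shows the lid fully shut (bin at (125,190)), the holder empty, and four straps upright in the rack at (415,90). Handing in.

```bash
python3 -c "
from workcell import order
print(order.finish_job())"
```

```text
the job is handed in; nothing more can be done
None
```

The job is handed in: all four sound straps stand fully home in the rack slots, the notched strap is in the scrap bin, the lid is fully shut, and no other bench items were moved; opening the lid turned the loose bin about 4° where it stands.

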